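Blow the T-yokes clean and drop them into the catch tray

TASK

Push the hopper's slide gate fully shut and put every steel T-yoke from the shelf into the chamber above it. With the gate kept shut, pump the sprung hand lever of the air pump through at least four full strokes (all the way down, then all the way back up each time) to blow the yokes free of grit. Then pull the gate wide open so that all the yokes drop into the catch tray below, push it fully shut again, and leave the two rings and the horn flange where they are.

Things in the scene. Friction and masses are not known exactly. Their poses are not given: they have to be found in the camera images.
- yoke0: Steel T-yoke (vented loudspeaker pole piece): a flat disc 64 mm in diameter and 8 mm thick with a round pole 30 mm in diameter and 45 mm tall standing on its middle, 53 mm tall in all, 0.25 kg or so. Starts standing on its disc, pole up. Origin: centre of the disc's underside; z runs up the pole. Two to four such yokes are present (None: absent, or held).
- yoke1: Steel T-yoke (vented loudspeaker pole piece): a flat disc 64 mm in diameter and 8 mm thick with a round pole 30 mm in diameter and 45 mm tall standing on its middle, 53 mm tall in all, 0.25 kg or so. Starts standing on its disc, pole up. Origin: centre of the disc's underside; z runs up the pole. Two to four such yokes are present (None: absent, or held).
- yoke2: Steel T-yoke (vented loudspeaker pole piece): a flat disc 64 mm in diameter and 8 mm thick with a round pole 30 mm in diameter and 45 mm tall standing on its middle, 53 mm tall in all, 0.25 kg or so. Starts standing on its disc, pole up. Origin: centre of the disc's underside; z runs up the pole. Two to four such yokes are present (None: absent, or held).
- yoke3: Steel T-yoke (vented loudspeaker pole piece): a flat disc 64 mm in diameter and 8 mm thick with a round pole 30 mm in diameter and 45 mm tall standing on its middle, 53 mm tall in all, 0.25 kg or so. Starts standing on its disc, pole up. Origin: centre of the disc's underside; z runs up the pole. Two to four such yokes are present (None: absent, or held).
- hopper: Fixed blow-off hopper: grey catch tray on the shelf, four 12 mm corner posts (centres 97 mm out in x and y, tops 190 mm above the shelf) and on them an open aluminium chamber whose floor is the slide gate. Origin on the shelf under its centre. The gate draws out towards the hopper's own -y.
- chamber (a point): Centre of the chamber's floor: the top face of the shut gate, 131 mm above the shelf (gate 6 mm thick), straight above the hopper's origin. Chamber open at the top, inside 170 x 170 mm (85 mm each way along the hopper's x and y), walls 6 mm thick from 133 to 190 mm above the shelf. With the gate wide open it has no floor.
- tray (a point): Centre of the catch tray's floor, 5 mm above the shelf. Tray 220 x 220 mm outside, walls 5 mm thick and 50 mm high.
- gate (a joint): Slide gate: 0 m = fully shut (stop), 0.175 m = fully open (stop); grows as it is drawn towards the hopper's -y. Starts 25 to 60 mm open. Stays where it is left; takes about 2 N empty, up to some 15 N under load.
- gate_tab (a point): Grip point on the gate's upright black tab (60 mm along the hopper's x, 12 mm thick along its y, from 131 to 181 mm above the shelf); this point is the tab's centre, 160 mm above the shelf, on the hopper's own y at -145 mm minus the gate's opening. Between tab and chamber wall are 48 mm when shut.
- pump: Fixed hand air pump. Origin on the shelf. Lever pivot at (100, 0, 170) mm in its frame, pivot axis along its y; the lever points to its -x (towards the robot). Base plate 12 mm thick, air cylinder 56 mm in diameter and 80 mm tall at (25, 0) mm under the lever.
- lever (a joint): Pump lever angle: 0 rad = up (0.35 rad above level), 0.70 rad = bottom stop (0.35 rad below level). A spring lifts it back to 0 when let go; pressing the cross bar takes about 3 N at the top and 10 N at the bottom.
- lever_grip (a point): Centre of the black rubber cross bar at the lever's end: 28 mm in diameter, 110 mm long along the pump's y, 220 mm from the pivot; about 245 mm above the shelf when up, 95 mm when down.
- copper_ring: Copper shorting ring, 86 mm outer and 66 mm inner diameter, 12 mm tall, lying flat; not part of the job, leave it. Origin: centre of its underside.
- ferrite_ring: Green ferrite magnet ring, 96 mm outer and 48 mm inner diameter, 18 mm tall, lying flat; leave it. Origin: centre of its underside.
- horn_flange: Chrome bolt-on horn flange, 110 mm in diameter, 43 mm tall; leave it. Origin: centre of its underside.
Not all that is in view belongs to the job. What is shaped like the yoke1 but green or orange is not meant.

How it is judged:
On the way, in this order (a step that is already met when the one before it is completed fails the run):
1. every T-yoke present lies let go in the chamber on the shut gate (x of yoke0 in the frame of hopper between -0.086 and 0.086 m and y of yoke0 in the frame of hopper between -0.086 and 0.086 m and z of yoke0 in the frame of hopper between 0.122 and 0.2 m and linear speed of each of yoke0, yoke1, yoke2, yoke3 below 0.05 m/s and x of yoke1 in the frame of hopper between -0.086 and 0.086 m and y of yoke1 in the frame of hopper between -0.086 and 0.086 m and z of yoke1 in the frame of hopper between 0.122 and 0.2 m and x of yoke2 in the frame of hopper between -0.086 and 0.086 m and y of yoke2 in the frame of hopper between -0.086 and 0.086 m and z of yoke2 in the frame of hopper between 0.122 and 0.2 m and x of yoke3 in the frame of hopper between -0.086 and 0.086 m and y of yoke3 in the frame of hopper between -0.086 and 0.086 m and z of yoke3 in the frame of hopper between 0.122 and 0.2 m and contact force between the fingers and yoke0 below 0.2 N and contact force between the fingers and yoke1 below 0.2 N and contact force between the fingers and yoke2 below 0.2 N and contact force between the fingers and yoke3 below 0.2 N and value of joint gate below 0.01 m), for 0.3 s.
2. first stroke: the lever is fully down (over 0.60 of 0.70 rad), the gate shut (value of joint lever above 0.6 rad and value of joint gate below 0.01 m), for 0.05 s.
3. first stroke: the lever is fully up again (under 0.10 rad), the gate shut (value of joint lever below 0.1 rad and value of joint gate below 0.01 m), for 0.05 s.
4. second stroke: the lever is fully down (over 0.60 of 0.70 rad), the gate shut (all of step 2), for 0.05 s.
5. second stroke: the lever is fully up again (under 0.10 rad), the gate shut (all of step 3), for 0.05 s.
6. third stroke: the lever is fully down (over 0.60 of 0.70 rad), the gate shut (all of step 4), for 0.05 s.
7. third stroke: the lever is fully up again (under 0.10 rad), the gate shut (all of step 5), for 0.05 s.
8. fourth stroke: the lever is fully down (over 0.60 of 0.70 rad), the gate shut (all of step 6), for 0.05 s.
9. fourth stroke: the lever is fully up again (under 0.10 rad), the gate shut (all of step 7), for 0.05 s.
10. the gate is pulled open (over 0.13 m) and every T-yoke has dropped into the catch tray (x of yoke0 in the frame of hopper between -0.106 and 0.106 m and y of yoke0 in the frame of hopper between -0.106 and 0.106 m and z of yoke0 in the frame of hopper between 0 and 0.115 m and linear speed of each of yoke0, yoke1, yoke2, yoke3 below 0.05 m/s and x of yoke1 in the frame of hopper between -0.106 and 0.106 m and y of yoke1 in the frame of hopper between -0.106 and 0.106 m and z of yoke1 in the frame of hopper between 0 and 0.115 m and x of yoke2 in the frame of hopper between -0.106 and 0.106 m and y of yoke2 in the frame of hopper between -0.106 and 0.106 m and z of yoke2 in the frame of hopper between 0 and 0.115 m and x of yoke3 in the frame of hopper between -0.106 and 0.106 m and y of yoke3 in the frame of hopper between -0.106 and 0.106 m and z of yoke3 in the frame of hopper between 0 and 0.115 m and value of joint gate above 0.13 m), for 0.2 s.
At the end, for the whole second after the job is handed in: Gate shut again (within 10 mm), every T-yoke present at rest in the catch tray below the gate, lever up (within 0.10 rad) (all of step 9 and x of yoke0 in the frame of hopper between -0.106 and 0.106 m and y of yoke0 in the frame of hopper between -0.106 and 0.106 m and z of yoke0 in the frame of hopper between 0 and 0.115 m and linear speed of each of yoke0, yoke1, yoke2, yoke3 below 0.05 m/s and x of yoke1 in the frame of hopper between -0.106 and 0.106 m and y of yoke1 in the frame of hopper between -0.106 and 0.106 m and z of yoke1 in the frame of hopper between 0 and 0.115 m and x of yoke2 in the frame of hopper between -0.106 and 0.106 m and y of yoke2 in the frame of hopper between -0.106 and 0.106 m and z of yoke2 in the frame of hopper between 0 and 0.115 m and x of yoke3 in the frame of hopper between -0.106 and 0.106 m and y of yoke3 in the frame of hopper between -0.106 and 0.106 m and z of yoke3 in the frame of hopper between 0 and 0.115 m); the robot touches nothing.
It fails at once if the copper shorting ring is shoved more than 8 cm (distance of copper_ring from where it was at the start of the episode above 0.08 m).
It fails at once if the green ferrite ring is shoved more than 8 cm (distance of ferrite_ring from where it was at the start of the episode above 0.08 m).
It fails at once if the chrome horn flange is shoved more than 8 cm (distance of horn_flange from where it was at the start of the episode above 0.08 m).
Of yoke0, yoke1, yoke2, yoke3 only 2 to 4 are there at a start; the rules pass over those that are not, and their reading is None.
At some moment in a run one of yoke0, yoke1, yoke2, yoke3 may be knocked a few centimetres aside while the robot is not near it.
It also fails if it takes over 210 s, if anything falls off the work surface, if the arm or the gripper's body presses on something with over 40 N, if the wrist force passes 120 N, or if a joint passes its speed limit or range.

ROBOT

A 7-joint arm with a two-finger parallel gripper is mounted at the origin on the work surface. World frame = base frame: x ahead of the robot, y to its left, z up, the work surface at z = 0. Lengths are in m, angles in rad, forces in N, time in s.
With the tool pointing down it reaches from about 0.4 to 0.85 m from the base axis. Payload 4.5 kg.
Tool frame: the origin (TCP) lies on the centre line of the jaws, within the pads' length; the fingertips stand 11 mm ahead of it and the grasp point (between the pads) lies 8 mm behind it; z points along the fingers, y is the line along which they close (so a half turn about z gives the same grasp; the last joint's range is limited). The gripper opens to 88 mm and grips with 3 to 60 N. Pads are 18 mm wide; open, the fingers measure 123 mm over their backs; the gripper's body (75 mm by 187 mm) begins 45 mm behind the grasp point.
Start: joints at [-1.179, 0.689, -0.195, 1.565, 0.157, 0.902, -0.215], TCP at [0.219, 0.585, 0.219] pointing down, gripper open.
Joint ranges: [-3.01, 3.01], [-0.46, 2.08], [-1.47, 1.51], [0.13, 2.56], [-1, 4.14], [0.04, 2.09], [-2.66, 2.66]. Speed limits (rad/s): [2.57, 2.57, 3.14, 3.14, 3.14, 3.14, 3.14].

INTERFACE

Orientations are given as a unit quaternion [x, y, z, w].
In Python, from plant import * gives the robot as it stands. The module is installed in compiled form; this text tells all that it offers.
- The arm moves only by the tool send_rows, never from a script. Its argument "motion" is a list of rows, each an object of numbers: "x", "y", "z": the shift along the tool's x, y, z in cm; "rx", "ry", "rz": the turn, a rotation vector about the tool's x, y, z in rad; "jaw": the finger opening in cm, from 0 to 8.81. In form: [{"x": .., "y": .., "z": .., "rx": .., "ry": .., "rz": .., "jaw": ..}, ...]. A call has exactly 5 rows; each row shifts and turns the commanded pose from where the row before left it, along the tool's axes as they then stand; what a row does not reach is not made up. A row lasts 1/10 s, in which the tool goes at most 50 mm and 8.59 degrees, less where a joint would pass 70% of its speed; a pose out of reach is approached as far as the arm can. A call is refused whole if a number of a shift passes 5 or a number of a turn 0.15, either way. A call with a gripper value outside its range is refused whole. The fingers move at their own pace and stop on an object; "grip_force" is the grip in N (left out, the last holds). Time passes only in rows, so rows that do not move let the fingers close, or fill a call up. It gives the time, the measured TCP pose, the force, the opening and the grip force at its end, in the units of the state.
- get_state(): the state, without advancing time (a new reading comes with each control period).
- snapshot(name): name is "side" or "top"; returns a dict with "img" (384x512x3 uint8, red, green, blue), "vertical_fov" (degrees; the focal length in pixels is half the picture's height over the tangent of half this angle, whatever the lens; pixels are square), "cx", "cy" (the principal point, pixels), "D" ([k1, k2, p1, p2, k3] as OpenCV has them; the pictures are not rectified), "extrinsics" (4x4, takes a point from camera to world coordinates). Camera axes: x right, y up, looking along -z (the intrinsics and any distortion apply to the point x, -y, -z); pixel columns grow to the right and rows downward; lengths in m; the calibration is good to about 2 mm. A picture is of the moment at which its call begins. There is no depth.
- finish_job(): hands the job in; it is judged then, once.
The state is a dict: "clock": time; "q": joint angles; "qd": joint speeds; "joint_torque": joint torques, N m; "tool_pos": TCP position; "eef_rot": TCP orientation; "contact_force": force on the tool from outside, world axes, zero at the start; "moment": the same for the moment, N m; "opening": opening from 0.0 (shut) to 1.0 (fully open); "finger_force": force on a finger pad.
Only numpy, scipy, OpenCV 4.12 (cv2) and the standard library are available. Lean on these libraries where they do the work, as an engineer would, in place of code of your own. Each camera call takes 0.05 s, during which the arm holds its last target. There are 200 camera calls.

## Working session

There is one attempt and no reset: what is moved stays moved. The work goes in short steps, Python scripts to look and compute and a tool call to move; the robot and the scene stay as the last step left them, time stands still between calls to the robot, and variables do not carry over. Pictures are saved under pics/ and viewed, at most 14 in all, crops included, and the job is handed in when it is done.

Besides the shell and the picture viewer there is one more tool, called after "Request:" as name(argument=value, ...), one argument or row to a line, values as JSON. send_rows: Moves the arm, as the interface text tells. Its arguments: {"type":"object","properties":{"motion":{"type":"array"},"grip_force":{"type":"number"}},"required":["motion"]}

```bash
mkdir -p pics
cat > h.py <<'E'
from plant import *
import numpy as np, cv2
from scipy.spatial.transform import Rotation as R
def cal(s):
    h,w=s["img"].shape[:2]; f=h/2/np.tan(np.radians(s["vertical_fov"])/2)
    return np.array([[f,0,s["cx"]],[0,f,s["cy"]],[0,0,1.]]),np.array(s["D"],float),np.array(s["extrinsics"])
def plane(s,uv,z):
    K,D,T=cal(s); p=cv2.undistortPoints(np.array(uv,float).reshape(-1,1,2),K,D).reshape(-1,2)
    d=np.c_[p[:,0],-p[:,1],-np.ones(len(p))]@T[:3,:3].T; o=T[:3,3]
    return o+d*((z-o[2])/d[:,2])[:,None]
def proj(s,P):
    K,D,T=cal(s); P=np.array(P,float).reshape(-1,3); c=(P-T[:3,3])@T[:3,:3]
    return cv2.projectPoints(c*[1,-1,-1],np.zeros(3),np.zeros(3),K,D)[0].reshape(-1,2)
def snap(name,fn=None,box=None,size=(800,600)):
    s=snapshot(name)
    if fn:
        im=s["img"][...,::-1]
        if box: im=im[box[1]:box[3],box[0]:box[2]]
        k=min(size[0]/im.shape[1],size[1]/im.shape[0])
        cv2.imwrite("pics/"+fn,cv2.resize(im,None,fx=k,fy=k,interpolation=cv2.INTER_CUBIC))
    return s
def st():
    t=get_state(); print("t",round(t["clock"],2),"p",np.round(t["tool_pos"],4),"F",np.round(t["contact_force"],1),"op",round(t["opening"],3),"ff",t["finger_force"])
    print("R",np.round(R.from_quat(t["eef_rot"]).as_matrix(),3).tolist(),"q",np.round(t["q"],2))
    return t
def go(P):
    t=get_state(); M=R.from_quat(t["eef_rot"]).as_matrix()
    print("tool cm",np.round(100*M.T@(np.array(P)-t["tool_pos"]),2))
E
python3 -c "
from h import *
a=snap('top','top0.png');b=snap('side','side0.png')
for s in(a,b):print(np.round(s['extrinsics'],3).tolist(),s['vertical_fov'])
st()
import pickle;pickle.dump((a,b),open('s0.pkl','wb'))"
```

```text
[[-0.026, 0.997, -0.077, 0.443], [-1.0, -0.024, 0.016, -0.05], [0.014, 0.077, 0.997, 1.367], [0.0, 0.0, 0.0, 1.0]] 47.763468323860586
[[0.997, 0.049, -0.06, 0.498], [-0.076, 0.765, -0.639, -0.724], [0.015, 0.642, 0.767, 0.966], [0.0, 0.0, 0.0, 1.0]] 44.94587789807615
t 0.1 p [0.2187 0.5848 0.2185] F [-0.1  0.2 -0.5] op 0.998 ff 0.0
R [[-0.937, 0.35, -0.0], [0.35, 0.937, -0.002], [-0.0, -0.002, -1.0]] q [-1.18  0.69 -0.19  1.57  0.16  0.9  -0.22]
```

View pics/top0.png

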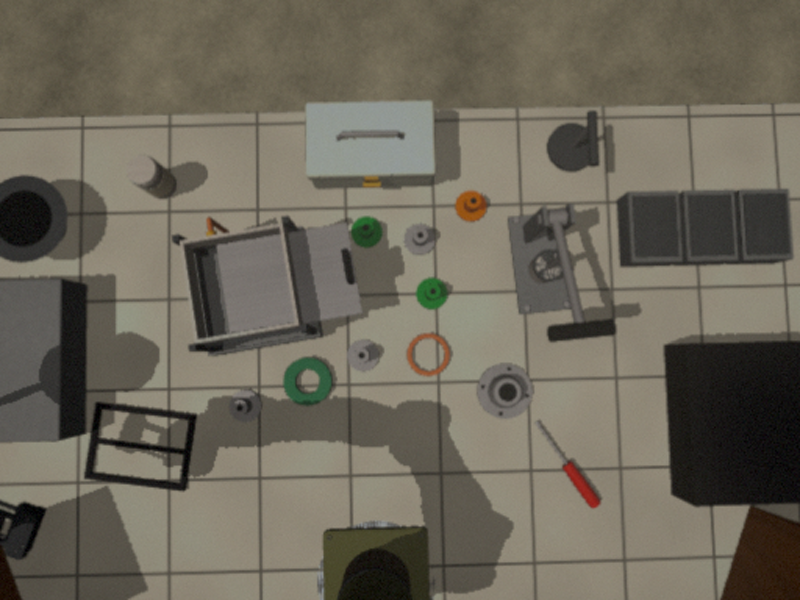

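View pics/side0.png

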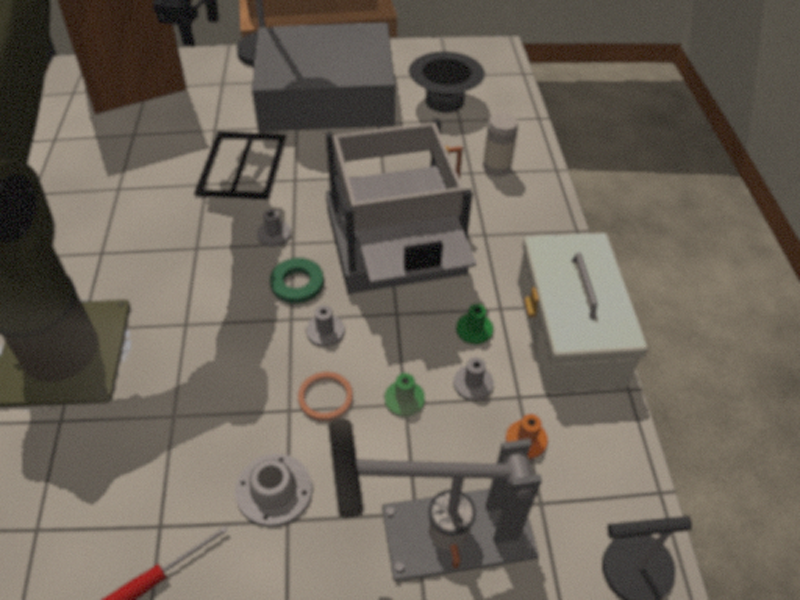

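The steel yokes are the grey ones in top view, at (420,238), (363,353) and (243,404). The ones that could be mistaken for them are green (367,232), green (432,292), orange (471,205) and the chrome horn flange (505,390). The hopper is at (250,285) with its tab at (348,266). The pump bar is at (582,330). I'll check this in a close crop.

```bash
python3 -c "
import pickle,cv2
a,b=pickle.load(open('s0.pkl','rb'))
cv2.imwrite('pics/ct.png',cv2.resize(a['img'][130:280,105:305,::-1],None,fx=4,fy=4,interpolation=cv2.INTER_CUBIC))
cv2.imwrite('pics/cs.png',cv2.resize(b['img'][75:260,160:345,::-1],(600,600),interpolation=cv2.INTER_CUBIC))
"
```

```text
(no output)
```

View pics/ct.png

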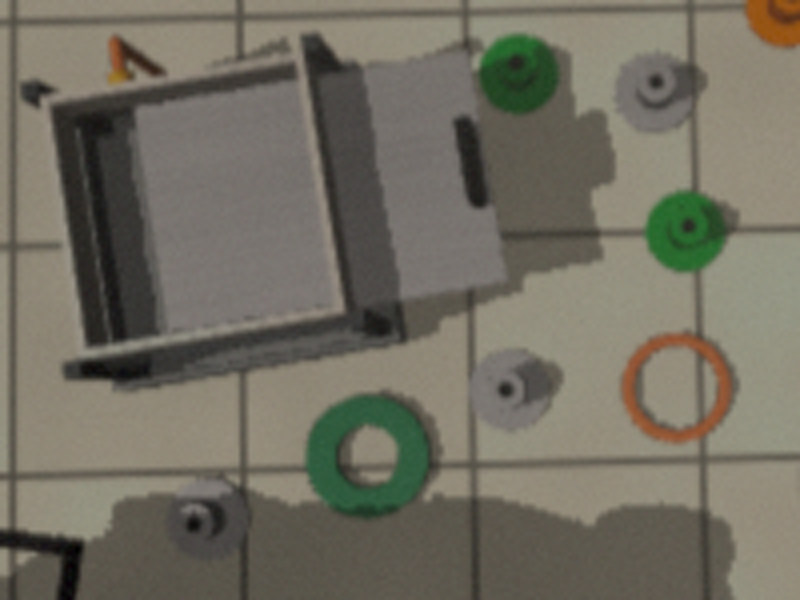

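View pics/cs.png

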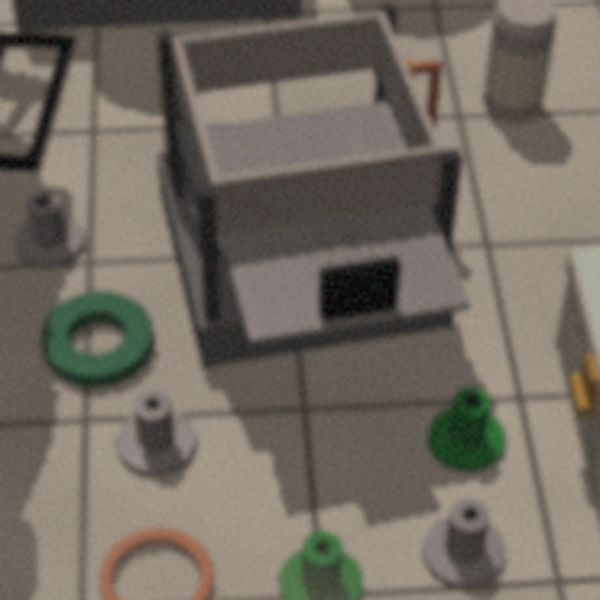

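Both crops confirm the choice: three grey yokes with pole tops in ct at (656,82), (506,389) and (197,522). The nearest look-alikes are green, at (518,70) and (687,228). The tab top is near (467,162).

```bash
cat > m0.py <<'E'
from h import *
import pickle
a,b=pickle.load(open('s0.pkl','rb'))
T=lambda L:[((u+.5)/4-.5+105,(v+.5)/4-.5+130) for u,v in L]
S=lambda L:[((u+.5)/3.2432-.5+160,(v+.5)/3.2432-.5+75) for u,v in L]
F=lambda L:[((u+.5)/1.5625-.5,(v+.5)/1.5625-.5) for u,v in L]
p=lambda n,x:print(n,np.round(x,3).tolist())
p('poles top',plane(a,T([(656,82),(506,389),(197,522)]),.053))
p('discs top',plane(a,T([(656,92),(512,390),(207,517)]),.008))
p('poles side',plane(b,S([(469,512),(153,402),(46,200)]),.053))
c=plane(a,T([(40,92),(318,50),(378,322),(82,368)]),.19);p('posts',c);p('ctr',c.mean(0))
p('rim',plane(a,T([(50,103),(300,52),(345,310),(82,352)]),.19))
p('tab top',plane(a,T([(459,118),(475,205)]),.181))
p('tab side',plane(b,S([(321,266),(398,259)]),.181))
p('bar top',plane(a,F([(549,334),(614,326)]),.25))
p('bar side',plane(b,F([(341,425),(352,508)]),.25))
p('cyl/plate',plane(a,F([(510,216),(524,313),(572,310)]),.012))
p('lever',plane(a,F([(553,215),(578,320)]),.2))
E
python3 m0.py
```

```text
poles top [[0.675, -0.102, 0.053], [0.444, 0.018, 0.053], [0.35, 0.251, 0.053]]
discs top [[0.675, -0.103, 0.008], [0.443, 0.015, 0.008], [0.351, 0.254, 0.008]]
poles side [[0.675, -0.103, 0.053], [0.444, 0.017, 0.053], [0.351, 0.251, 0.053]]
posts [[0.654, 0.325, 0.19], [0.679, 0.135, 0.19], [0.491, 0.097, 0.19], [0.465, 0.297, 0.19]]
ctr [0.572, 0.213, 0.19]
rim [[0.646, 0.318, 0.19], [0.678, 0.147, 0.19], [0.5, 0.119, 0.19], [0.476, 0.297, 0.19]]
tab top [[0.631, 0.04, 0.181], [0.57, 0.03, 0.181]]
tab side [[0.574, 0.032, 0.181], [0.63, 0.036, 0.181]]
bar top [[0.47, -0.303, 0.25], [0.48, -0.412, 0.25]]
bar side [[0.473, -0.31, 0.25], [0.482, -0.41, 0.25]]
cyl/plate [[0.717, -0.287, 0.012], [0.519, -0.308, 0.012], [0.523, -0.405, 0.012]]
lever [[0.679, -0.33, 0.2], [0.494, -0.366, 0.2]]
```

```bash
cat >> h.py <<'E'
def plan(P,yaw):
    "rz needed (about tool z) so tool y lies at yaw from world y, then shift in cm after that turn (also tilt left over)"
    t=get_state(); M=R.from_quat(t["eef_rot"]).as_matrix()
    y=np.array([-np.sin(yaw),np.cos(yaw),0]); 
    if y@M[:,1]<0:y=-y
    G=np.c_[np.cross(y,[0,0,-1]),y,[0,0,-1]]
    print("turn rv tool",np.round(R.from_matrix(M.T@G).as_rotvec(),3),"then cm",np.round(100*G.T@(np.array(P)-t["tool_pos"]),2))
E
cat >> m0.py <<'E'
p('rim side',plane(b,S([(175,38),(385,14),(447,152),(212,182)]),.19))
for z in (.131,):
  p('gate',plane(a,T([(470,45),(506,278)]),z)); p('gateS',plane(b,S([(250,338),(467,303)]),z))
plan([.60,.03,.30],.148)
E
python3 m0.py|tail -4
```

```text
rim side [[0.473, 0.295, 0.19], [0.651, 0.317, 0.19], [0.68, 0.14, 0.19], [0.498, 0.116, 0.19]]
gate [[0.692, 0.035, 0.131], [0.523, 0.012, 0.131]]
gateS [[0.52, 0.01, 0.131], [0.686, 0.035, 0.131]]
turn rv tool [-0.002 -0.    -0.506] then cm [-29.53 -60.5   -8.15]
```

Request:
send_rows(
  motion=[
    {"z": -2,"rz": -0.125,"jaw": 8},
    {"z": -2,"rz": -0.125,"jaw": 7},
    {"z": -2,"rz": -0.125,"jaw": 6},
    {"z": -2,"rz": -0.125,"jaw": 5},
    {"x": -2.1,"y": -4.3,"jaw": 5},
  ],
)

```text
schema error: expected keys x, y, z, rx, ry, rz, jaw
```

Request:
send_rows(
  motion=[
    {"x": -2.1,"y": -4.3,"jaw": 5},
    {"x": -2.1,"y": -4.3,"jaw": 5},
    {"x": -2.1,"y": -4.3,"jaw": 5},
    {"x": -2.1,"y": -4.3,"jaw": 5},
    {"x": -2.1,"y": -4.3,"jaw": 5},
  ],
)

```text
schema error: expected keys x, y, z, rx, ry, rz, jaw
```

Request:
send_rows(
  motion=[
    {"x": -2.1,"y": -4.3,"jaw": 5},
    {"x": -2.1,"y": -4.3,"jaw": 5},
    {"x": -2.1,"y": -4.3,"jaw": 5},
    {"x": -2.1,"y": -4.3,"jaw": 5},
    {"x": -2.1,"y": -4.3,"jaw": 5},
  ],
)

```text
schema error: expected keys x, y, z, rx, ry, rz, jaw
```

```bash
python3 -c "
from h import *
st();plan([.6015,.031,.25],.142)"
```

```text
t 0.1 p [0.2187 0.5848 0.2185] F [-0.1  0.2 -0.5] op 0.998 ff 0.0
R [[-0.937, 0.35, -0.0], [0.35, 0.937, -0.002], [-0.0, -0.002, -1.0]] q [-1.18  0.69 -0.19  1.57  0.16  0.9  -0.22]
turn rv tool [-0.002 -0.    -0.5  ] then cm [-30.06 -60.24  -3.15]
```

All keys are needed in each row.

Request:
send_rows(
  motion=[
    {"x": 0,"y": 0,"z": -2,"rx": 0,"ry": 0,"rz": -0.125,"jaw": 8},
    {"x": 0,"y": 0,"z": -2,"rx": 0,"ry": 0,"rz": -0.125,"jaw": 7},
    {"x": 0,"y": 0,"z": -2,"rx": 0,"ry": 0,"rz": -0.125,"jaw": 6},
    {"x": 0,"y": 0,"z": -2,"rx": 0,"ry": 0,"rz": -0.125,"jaw": 5},
    {"x": -2.1,"y": -4.3,"z": 0,"rx": 0,"ry": 0,"rz": 0,"jaw": 5},
  ],
)

```text
clock: 0.6
tool_pos: [0.2405, 0.5519, 0.3015]
eef_rot: [-0.077, 0.997, 0.005, -0.001]
contact_force: [0.2, -0.3, 0.3]
opening: 0.578
finger_force: 0.0
```

Request:
send_rows(
  motion=[
    {"x": -2.1,"y": -4.3,"z": 0,"rx": 0,"ry": 0,"rz": 0,"jaw": 5},
    {"x": -2.1,"y": -4.3,"z": 0,"rx": 0,"ry": 0,"rz": 0,"jaw": 5},
    {"x": -2.1,"y": -4.3,"z": 0,"rx": 0,"ry": 0,"rz": 0,"jaw": 5},
    {"x": -2.1,"y": -4.3,"z": 0,"rx": 0,"ry": 0,"rz": 0,"jaw": 5},
    {"x": -2.1,"y": -4.3,"z": 0,"rx": 0,"ry": 0,"rz": 0,"jaw": 5},
  ],
)

```text
clock: 1.1
tool_pos: [0.3809, 0.3459, 0.299]
eef_rot: [-0.071, 0.997, -0.0, -0.0]
contact_force: [0.4, -0.2, -0.4]
opening: 0.568
finger_force: 0.0
```

Request:
send_rows(
  motion=[
    {"x": -2.1,"y": -4.3,"z": 0,"rx": 0,"ry": 0,"rz": 0,"jaw": 5},
    {"x": -2.1,"y": -4.3,"z": 0,"rx": 0,"ry": 0,"rz": 0,"jaw": 5},
    {"x": -2.1,"y": -4.3,"z": 0,"rx": 0,"ry": 0,"rz": 0,"jaw": 5},
    {"x": -2.1,"y": -4.3,"z": 0,"rx": 0,"ry": 0,"rz": 0,"jaw": 5},
    {"x": -2.1,"y": -4.3,"z": 0,"rx": 0,"ry": 0,"rz": 0,"jaw": 5},
  ],
)

```text
clock: 1.6
tool_pos: [0.5152, 0.148, 0.299]
eef_rot: [-0.071, 0.997, -0.0, -0.0]
contact_force: [1.1, 0.4, 0.5]
opening: 0.571
finger_force: 0.0
```

```bash
python3 -c "
from h import *
st();plan([.6015,.031,.25],.142)"
```

```text
t 1.6 p [0.5152 0.148  0.299 ] F [1.1 0.4 0.5] op 0.571 ff 0.0
R [[-0.99, -0.142, -0.001], [-0.142, 0.99, -0.0], [0.001, -0.0, -1.0]] q [-0.14  0.49 -0.35  1.72  0.2   0.97  1.14]
turn rv tool [-0.    -0.001  0.   ] then cm [ -6.89 -12.81   4.9 ]
```

Request:
send_rows(
  motion=[
    {"x": -1.7,"y": -3.2,"z": 0,"rx": 0,"ry": 0,"rz": 0,"jaw": 5},
    {"x": -1.7,"y": -3.2,"z": 0,"rx": 0,"ry": 0,"rz": 0,"jaw": 5},
    {"x": -1.7,"y": -3.2,"z": 0,"rx": 0,"ry": 0,"rz": 0,"jaw": 5},
    {"x": -1.1,"y": -2,"z": 0,"rx": 0,"ry": 0,"rz": 0,"jaw": 5},
    {"x": 0,"y": 0,"z": 4,"rx": 0,"ry": 0,"rz": 0,"jaw": 5},
  ],
)

```text
clock: 2.1
tool_pos: [0.598, 0.0399, 0.2624]
eef_rot: [-0.067, 0.998, -0.001, 0.006]
contact_force: [0.4, 0.5, -0.6]
opening: 0.566
finger_force: 0.0
```

```bash
python3 -c "
from h import *
st();plan([.6015,.031,.155],.142)
snap('side','s1.png',(250,90,410,210))"
```

```text
t 2.1 p [0.598  0.0399 0.2624] F [ 0.4  0.5 -0.6] op 0.566 ff 0.0
R [[-0.991, -0.135, 0.012], [-0.135, 0.991, -0.001], [-0.012, -0.002, -1.0]] q [ 0.04  0.61 -0.33  1.6   0.23  0.96  1.35]
turn rv tool [-0.002  0.012 -0.007] then cm [-0.22 -0.93 10.74]
```

View pics/s1.png

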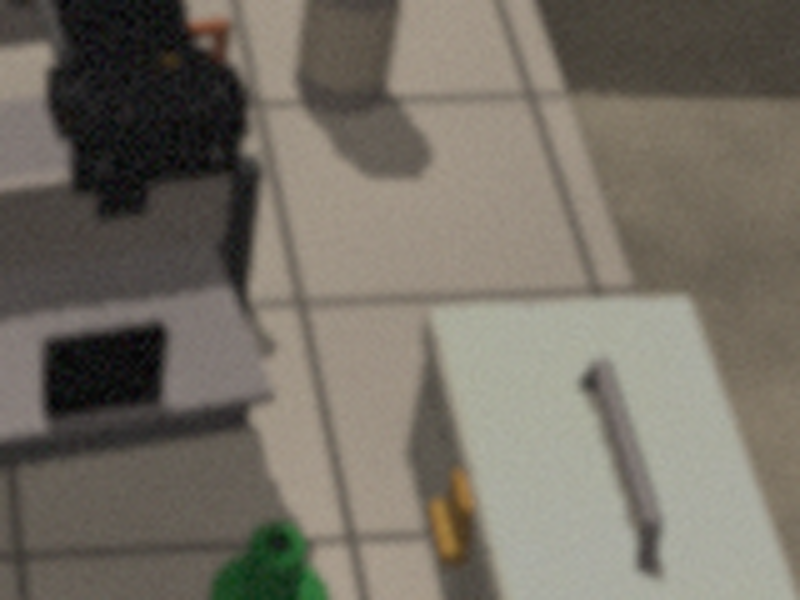

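The view shows the open fingers just above and behind the tab (fingertips at (120,190), tab at (105,370)). I'll come down in two steps.

Request:
send_rows(
  motion=[
    {"x": 0,"y": 0,"z": 0,"rx": 0,"ry": 0,"rz": 0,"jaw": 5},
    {"x": 0,"y": 0,"z": 2,"rx": 0,"ry": 0,"rz": 0,"jaw": 5},
    {"x": 0,"y": 0,"z": 2,"rx": 0,"ry": 0,"rz": 0,"jaw": 5},
    {"x": 0,"y": 0,"z": 1,"rx": 0,"ry": 0,"rz": 0,"jaw": 5},
    {"x": 0,"y": 0,"z": 0,"rx": 0,"ry": 0,"rz": 0,"jaw": 5},
  ],
)

```text
clock: 2.65
tool_pos: [0.5918, 0.0445, 0.209]
eef_rot: [-0.072, 0.997, 0.0, -0.001]
contact_force: [-1.0, -0.8, -0.1]
opening: 0.568
finger_force: 0.0
```

```bash
python3 -c "
from h import *
st();plan([.6015,.031,.155],.142)"
```

```text
t 2.65 p [0.5918 0.0445 0.209 ] F [-1.  -0.8 -0.1] op 0.568 ff 0.0
R [[-0.99, -0.143, -0.002], [-0.143, 0.99, -0.0], [0.002, 0.0, -1.0]] q [ 0.03  0.67 -0.31  1.67  0.26  0.85  1.32]
turn rv tool [ 0.    -0.002  0.001] then cm [-0.77 -1.48  5.4 ]
```

Request:
send_rows(
  motion=[
    {"x": -0.8,"y": -1.5,"z": 0,"rx": 0,"ry": 0,"rz": 0,"jaw": 5},
    {"x": 0,"y": 0,"z": 2,"rx": 0,"ry": 0,"rz": 0,"jaw": 5},
    {"x": 0,"y": 0,"z": 2,"rx": 0,"ry": 0,"rz": 0,"jaw": 5},
    {"x": 0,"y": 0,"z": 1.2,"rx": 0,"ry": 0,"rz": 0,"jaw": 5},
    {"x": 0,"y": 0,"z": 0,"rx": 0,"ry": 0,"rz": 0,"jaw": 5},
  ],
)

```text
clock: 3.15
tool_pos: [0.6023, 0.0293, 0.1564]
eef_rot: [-0.071, 0.997, -0.0, -0.001]
contact_force: [-0.7, -0.7, -0.4]
opening: 0.568
finger_force: 0.0
```

Request:
send_rows(
  motion=[
    {"x": 0,"y": 0,"z": 0,"rx": 0,"ry": 0,"rz": 0,"jaw": 3},
    {"x": 0,"y": 0,"z": 0,"rx": 0,"ry": 0,"rz": 0,"jaw": 1},
    {"x": 0,"y": 0,"z": 0,"rx": 0,"ry": 0,"rz": 0,"jaw": 0.5},
    {"x": 0,"y": 0,"z": 0,"rx": 0,"ry": 0,"rz": 0,"jaw": 0.5},
    {"x": 0,"y": 0,"z": 0,"rx": 0,"ry": 0,"rz": 0,"jaw": 0.5},
  ],
  grip_force=15,
)

```text
clock: 3.65
tool_pos: [0.6027, 0.031, 0.1577]
eef_rot: [-0.071, 0.997, 0.001, 0.0]
contact_force: [-1.0, 2.8, 1.1]
opening: 0.136
finger_force: 0.8
```

```bash
python3 -c "
from h import *
t=st();plan([.575+.141*.145,.217-.99*.145,.157],.142)"
```

```text
t 3.65 p [0.6027 0.031  0.1577] F [-1.   2.8  1.1] op 0.136 ff 0.788928922265768
R [[-0.99, -0.142, 0.001], [-0.142, 0.99, 0.001], [-0.001, 0.001, -1.0]] q [ 0.04  0.74 -0.29  1.69  0.29  0.75  1.32]
turn rv tool [0.001 0.001 0.001] then cm [0.12 4.3  0.07]
```

The opening is 12 mm, so the tab is held. Pushing shut.

Request:
send_rows(
  motion=[
    {"x": 0,"y": 1,"z": 0,"rx": 0,"ry": 0,"rz": 0,"jaw": 0.5},
    {"x": 0,"y": 1,"z": 0,"rx": 0,"ry": 0,"rz": 0,"jaw": 0.5},
    {"x": 0,"y": 1,"z": 0,"rx": 0,"ry": 0,"rz": 0,"jaw": 0.5},
    {"x": 0,"y": 0.6,"z": 0,"rx": 0,"ry": 0,"rz": 0,"jaw": 0.5},
    {"x": 0,"y": 0.5,"z": 0,"rx": 0,"ry": 0,"rz": 0,"jaw": 0.5},
  ],
)

```text
clock: 4.15
tool_pos: [0.5965, 0.0723, 0.1577]
eef_rot: [-0.072, 0.997, 0.0, 0.0]
contact_force: [-1.3, -1.3, 6.4]
opening: 0.13
finger_force: 15.0
```

Request:
send_rows(
  motion=[
    {"x": 0,"y": 0.3,"z": 0,"rx": 0,"ry": 0,"rz": 0,"jaw": 0.5},
    {"x": 0,"y": 0.2,"z": 0,"rx": 0,"ry": 0,"rz": 0,"jaw": 0.5},
    {"x": 0,"y": 0.2,"z": 0,"rx": 0,"ry": 0,"rz": 0,"jaw": 0.5},
    {"x": 0,"y": 0,"z": 0,"rx": 0,"ry": 0,"rz": 0,"jaw": 0.5},
    {"x": 0,"y": 0,"z": 0,"rx": 0,"ry": 0,"rz": 0,"jaw": 0.5},
  ],
)

```text
clock: 4.65
tool_pos: [0.5955, 0.0788, 0.1577]
eef_rot: [-0.072, 0.997, 0.0, 0.0]
contact_force: [-1.4, -1.0, 5.6]
opening: 0.126
finger_force: 15.0
```

Request:
send_rows(
  motion=[
    {"x": 0,"y": 0.3,"z": 0,"rx": 0,"ry": 0,"rz": 0,"jaw": 0.5},
    {"x": 0,"y": 0.3,"z": 0,"rx": 0,"ry": 0,"rz": 0,"jaw": 0.5},
    {"x": 0,"y": 0.3,"z": 0,"rx": 0,"ry": 0,"rz": 0,"jaw": 0.5},
    {"x": 0,"y": 0,"z": 0,"rx": 0,"ry": 0,"rz": 0,"jaw": 0.5},
    {"x": 0,"y": 0,"z": 0,"rx": 0,"ry": 0,"rz": 0,"jaw": 0.5},
  ],
)

```text
clock: 5.15
tool_pos: [0.5955, 0.0787, 0.1576]
eef_rot: [-0.069, 0.998, -0.005, 0.0]
contact_force: [2.1, -14.7, 7.4]
opening: 0.133
finger_force: 15.0
```

```bash
python3 -c "
from h import *
st();snap('side','s2.png',(190,70,350,190))"
```

```text
t 5.15 p [0.5955 0.0787 0.1576] F [  2.1 -14.7   7.4] op 0.133 ff 15.0284144282341
R [[-0.991, -0.137, 0.001], [-0.137, 0.991, -0.011], [0.0, -0.011, -1.0]] q [-0.06  0.74 -0.27  1.7   0.29  0.74  1.23]
```

View pics/s2.png

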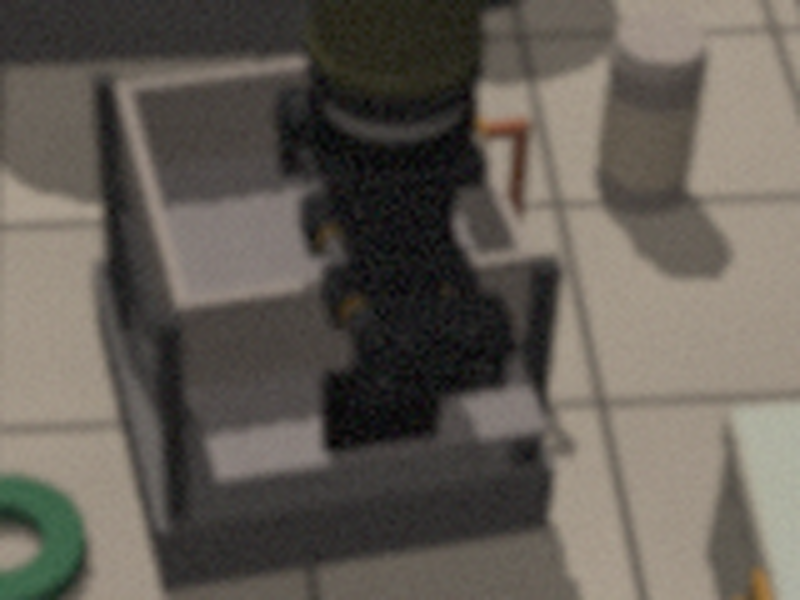

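The force on the tool has risen to 14.7 N along -y and the picture shows the tab at its shut place, so the gate is closed. Release and go to yoke B.

Request:
send_rows(
  motion=[
    {"x": 0,"y": -0.4,"z": 0,"rx": 0,"ry": 0,"rz": 0,"jaw": 3},
    {"x": 0,"y": -0.2,"z": 0,"rx": 0,"ry": 0,"rz": 0,"jaw": 5},
    {"x": 0,"y": 0,"z": 0,"rx": 0,"ry": 0,"rz": 0,"jaw": 5},
    {"x": 0,"y": 0,"z": -3,"rx": 0,"ry": 0,"rz": 0,"jaw": 5},
    {"x": 0,"y": 0,"z": -3,"rx": 0,"ry": 0,"rz": 0,"jaw": 5},
  ],
)

```text
clock: 5.7
tool_pos: [0.5939, 0.0823, 0.2168]
eef_rot: [-0.072, 0.997, 0.001, -0.002]
contact_force: [0.4, -1.0, 0.1]
opening: 0.557
finger_force: 0.0
```

```bash
python3 -c "
from h import *
st();plan([.444,.017,.12],.142)
s=snap('top');p=plane(s,[(0,0)],.1)
import pickle;pickle.dump(s,open('s1.pkl','wb'))"
```

```text
t 5.7 p [0.5939 0.0823 0.2168] F [ 0.4 -1.   0.1] op 0.557 ff 0.0
R [[-0.99, -0.144, -0.003], [-0.144, 0.99, 0.001], [0.003, 0.002, -1.0]] q [-0.04  0.67 -0.31  1.64  0.25  0.87  1.27]
turn rv tool [ 0.002 -0.003  0.002] then cm [15.77 -4.34  9.68]
```

Request:
send_rows(
  motion=[
    {"x": 4,"y": -1.1,"z": 0,"rx": 0,"ry": 0,"rz": 0,"jaw": 5},
    {"x": 4,"y": -1.1,"z": 0,"rx": 0,"ry": 0,"rz": 0,"jaw": 5},
    {"x": 4,"y": -1.1,"z": 0,"rx": 0,"ry": 0,"rz": 0,"jaw": 5},
    {"x": 3.7,"y": -1,"z": 4,"rx": 0,"ry": 0,"rz": 0,"jaw": 5},
    {"x": 0,"y": 0,"z": 4,"rx": 0,"ry": 0,"rz": 0,"jaw": 5},
  ],
)

```text
clock: 6.25
tool_pos: [0.4448, 0.0159, 0.1415]
eef_rot: [-0.071, 0.998, -0.0, -0.001]
contact_force: [1.2, -0.1, -0.9]
opening: 0.573
finger_force: 0.0
```

Request:
send_rows(
  motion=[
    {"x": 0,"y": 0,"z": 0,"rx": 0,"ry": 0,"rz": 0,"jaw": 5},
    {"x": 0,"y": 0,"z": 0,"rx": 0,"ry": 0,"rz": 0,"jaw": 5},
    {"x": 0,"y": 0,"z": 0,"rx": 0,"ry": 0,"rz": 0,"jaw": 5},
    {"x": 0,"y": 0,"z": 0,"rx": 0,"ry": 0,"rz": 0,"jaw": 5},
    {"x": 0,"y": 0,"z": 0,"rx": 0,"ry": 0,"rz": 0,"jaw": 5},
  ],
)

```text
clock: 6.75
tool_pos: [0.4504, 0.0177, 0.1421]
eef_rot: [-0.071, 0.997, 0.0, 0.001]
contact_force: [0.1, 0.0, 0.6]
opening: 0.567
finger_force: 0.0
```

```bash
python3 -c "
from h import *
st();plan([.444,.017,.032],.142)"
```

```text
t 6.75 p [0.4504 0.0177 0.1421] F [0.1 0.  0.6] op 0.567 ff 0.0
R [[-0.99, -0.142, 0.003], [-0.142, 0.99, 0.001], [-0.003, 0.0, -1.0]] q [ 0.01  0.61 -0.24  2.15  0.35  0.41  1.2 ]
turn rv tool [0.    0.003 0.   ] then cm [ 0.65  0.02 11.01]
```

Request:
send_rows(
  motion=[
    {"x": 0.6,"y": 0,"z": 3,"rx": 0,"ry": 0,"rz": 0,"jaw": 5},
    {"x": 0,"y": 0,"z": 3,"rx": 0,"ry": 0,"rz": 0,"jaw": 5},
    {"x": 0,"y": 0,"z": 3,"rx": 0,"ry": 0,"rz": 0,"jaw": 5},
    {"x": 0,"y": 0,"z": 2,"rx": 0,"ry": 0,"rz": 0,"jaw": 5},
    {"x": 0,"y": 0,"z": 0,"rx": 0,"ry": 0,"rz": 0,"jaw": 5},
  ],
  grip_force=25,
)

```text
clock: 7.25
tool_pos: [0.4428, 0.0167, 0.0296]
eef_rot: [-0.071, 0.997, -0.0, -0.001]
contact_force: [-0.3, -0.2, 0.3]
opening: 0.569
finger_force: 0.0
```

Request:
send_rows(
  motion=[
    {"x": 0,"y": 0,"z": 0,"rx": 0,"ry": 0,"rz": 0,"jaw": 4},
    {"x": 0,"y": 0,"z": 0,"rx": 0,"ry": 0,"rz": 0,"jaw": 2.5},
    {"x": 0,"y": 0,"z": 0,"rx": 0,"ry": 0,"rz": 0,"jaw": 2},
    {"x": 0,"y": 0,"z": 0,"rx": 0,"ry": 0,"rz": 0,"jaw": 2},
    {"x": 0,"y": 0,"z": 0,"rx": 0,"ry": 0,"rz": 0,"jaw": 2},
  ],
)

```text
clock: 7.75
tool_pos: [0.4443, 0.0169, 0.0321]
eef_rot: [-0.071, 0.997, 0.0, 0.001]
contact_force: [-0.6, 0.0, 7.2]
opening: 0.305
finger_force: 25.0
```

```bash
cat >> h.py <<'E'
HC=np.array([.575,.220]);HY=.142
def hop(x,y,z):
    c,s=np.cos(HY),np.sin(HY); return np.array([HC[0]+c*x-s*y,HC[1]+s*x+c*y,z])
E
python3 -c "
from h import *
st();plan(hop(-.046,-.038,.27),.142)"
```

```text
t 7.75 p [0.4443 0.0169 0.0321] F [-0.6  0.   7.2] op 0.305 ff 25.001501441001892
R [[-0.99, -0.142, 0.003], [-0.142, 0.99, 0.001], [-0.003, 0.001, -1.0]] q [-0.12  0.84 -0.04  2.24  0.46  0.07  1.12]
turn rv tool [0.001 0.003 0.   ] then cm [-11.21  14.46 -23.79]
```

Request:
send_rows(
  motion=[
    {"x": 0,"y": 0,"z": -3,"rx": 0,"ry": 0,"rz": 0,"jaw": 2},
    {"x": 0,"y": 0,"z": -5,"rx": 0,"ry": 0,"rz": 0,"jaw": 2},
    {"x": 0,"y": 0,"z": -5,"rx": 0,"ry": 0,"rz": 0,"jaw": 2},
    {"x": 0,"y": 0,"z": -5,"rx": 0,"ry": 0,"rz": 0,"jaw": 2},
    {"x": 0,"y": 0,"z": -5,"rx": 0,"ry": 0,"rz": 0,"jaw": 2},
  ],
)

```text
clock: 8.25
tool_pos: [0.4425, 0.0161, 0.2637]
eef_rot: [-0.071, 0.997, -0.0, 0.0]
contact_force: [1.8, 0.0, -0.6]
opening: 0.229
finger_force: 0.0
```

Request:
send_rows(
  motion=[
    {"x": -2.8,"y": 3.6,"z": 0,"rx": 0,"ry": 0,"rz": 0,"jaw": 2},
    {"x": -2.8,"y": 3.6,"z": 0,"rx": 0,"ry": 0,"rz": 0,"jaw": 2},
    {"x": -2.8,"y": 3.6,"z": 0,"rx": 0,"ry": 0,"rz": 0,"jaw": 2},
    {"x": -2.8,"y": 3.6,"z": 0,"rx": 0,"ry": 0,"rz": 0,"jaw": 2},
    {"x": 0,"y": 0,"z": 0,"rx": 0,"ry": 0,"rz": 0,"jaw": 2},
  ],
)

```text
clock: 8.75
tool_pos: [0.5352, 0.182, 0.2616]
eef_rot: [-0.074, 0.997, 0.003, 0.001]
contact_force: [-0.2, -0.4, 0.0]
opening: 0.228
finger_force: 0.0
```

Request:
send_rows(
  motion=[
    {"x": 0,"y": 0,"z": 0,"rx": 0,"ry": 0,"rz": 0,"jaw": 2},
    {"x": 0,"y": 0,"z": 0,"rx": 0,"ry": 0,"rz": 0,"jaw": 2},
    {"x": 0,"y": 0,"z": 0,"rx": 0,"ry": 0,"rz": 0,"jaw": 2},
    {"x": 0,"y": 0,"z": 0,"rx": 0,"ry": 0,"rz": 0,"jaw": 2},
    {"x": 0,"y": 0,"z": 0,"rx": 0,"ry": 0,"rz": 0,"jaw": 2},
  ],
)

```text
clock: 9.25
tool_pos: [0.5337, 0.174, 0.2613]
eef_rot: [-0.07, 0.998, -0.0, 0.0]
contact_force: [-0.1, 0.0, 0.1]
opening: 0.228
finger_force: 0.0
```

```bash
python3 -c "
from h import *
st();plan(hop(-.046,-.038,.168),.142)
snap('side','s3.png',(160,40,340,175))"
```

```text
t 9.25 p [0.5337 0.174  0.2613] F [-0.1  0.   0.1] op 0.228 ff 0.0
R [[-0.99, -0.141, 0.0], [-0.141, 0.99, -0.0], [-0.0, -0.0, -1.0]] q [-0.16  0.57 -0.39  1.7   0.26  0.92  1.06]
turn rv tool [-0.     0.    -0.001] then cm [-0.13  0.17  9.33]
```

View pics/s3.png

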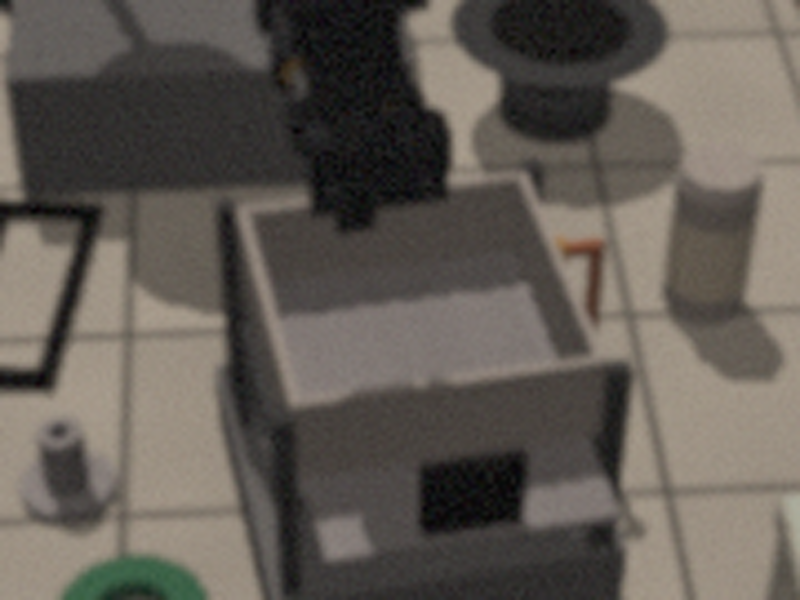

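The yoke slipped out: the opening is now 20 mm and the gripper is empty, with the gate clearly shut. I'll look for yoke B in the top view.

```bash
python3 -c "
from h import *
import pickle
s=snapshot('top');o=pickle.load(open('s1.pkl','rb'));a=pickle.load(open('s0.pkl','rb'))[0]
cv2.imwrite('pics/t1.png',np.hstack([cv2.resize(x['img'][195:265,210:280,::-1],(400,400),interpolation=cv2.INTER_CUBIC) for x in(o,s)]))
print(proj(a,[[.444,.017,.053],[.444,.017,0]]))"
```

```text
[[231.3936334  226.80626764]
 [232.24818686 226.79433531]]
```

View pics/t1.png

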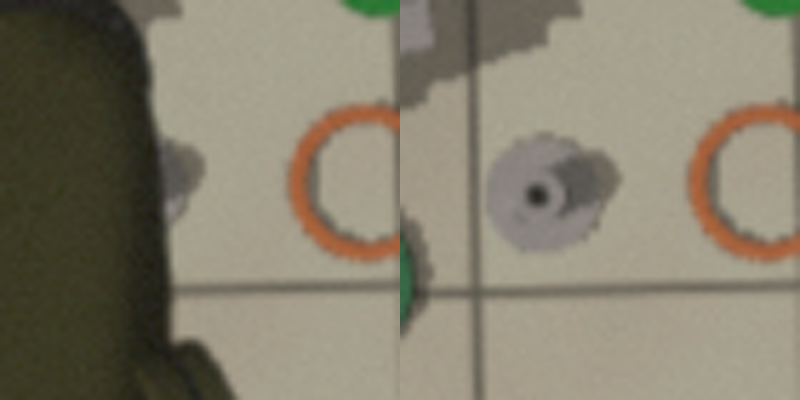

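```bash
python3 -c "
from h import *
s=snapshot('top')
print(plane(s,[(210+136.5/5.714-.5,195+193.5/5.714-.5)],.053),plane(s,[(210+144/5.714-.5,195+193/5.714-.5)],.008))
im=s['img'].astype(int);g=im[195:265,210:280]
import pickle;a=pickle.load(open('s0.pkl','rb'))[0]['img']
for I,n in((a,'old'),(s['img'],'new')):
  h=cv2.cvtColor(I,cv2.COLOR_RGB2HSV)[205:250,215:256]
  m=((h[...,1]<38)&(h[...,2]<170)&(h[...,2]>95)).astype(np.uint8)
  n_,_,stt,c=cv2.connectedComponentsWithStats(cv2.morphologyEx(m,cv2.MORPH_OPEN,np.ones((3,3))))
  k=1+stt[1:,4].argmax();print(n,stt[k],c[k]+[215,205],plane(s,[c[k]+[215,205]],.008))
"
```

```text
[[0.43915881 0.01108108 0.053     ]] [[0.43918713 0.00905606 0.008     ]]
old [  7   4  24  35 441] [231.96371882 226.40816327] [[0.44522032 0.0174732  0.008     ]]
new [  9   0  32  39 650] [236.27076923 223.61384615] [[0.45358322 0.00384705 0.008     ]]
```

Yoke B is still standing and is now at about (0.439, 0.010). I'll retry lower, slower and with a firmer grip.

```bash
python3 -c "
from h import *
plan([.439,.010,.12],.142)"
```

```text
turn rv tool [-0.  0. -0.] then cm [ 11.72 -14.95  14.12]
```

Request:
send_rows(
  motion=[
    {"x": 2.9,"y": -3.6,"z": 0,"rx": 0,"ry": 0,"rz": 0,"jaw": 5},
    {"x": 2.9,"y": -3.6,"z": 0,"rx": 0,"ry": 0,"rz": 0,"jaw": 5},
    {"x": 2.9,"y": -3.6,"z": 0,"rx": 0,"ry": 0,"rz": 0,"jaw": 5},
    {"x": 2.9,"y": -3.6,"z": 0,"rx": 0,"ry": 0,"rz": 0,"jaw": 5},
    {"x": 0,"y": 0,"z": 5,"rx": 0,"ry": 0,"rz": 0,"jaw": 5},
  ],
  grip_force=50,
)

```text
clock: 9.9
tool_pos: [0.4404, 0.0089, 0.2146]
eef_rot: [-0.065, 0.998, -0.002, 0.004]
contact_force: [1.2, -0.9, -1.5]
opening: 0.565
finger_force: 0.0
```

Request:
send_rows(
  motion=[
    {"x": 0,"y": 0,"z": 5,"rx": 0,"ry": 0,"rz": 0,"jaw": 5},
    {"x": 0,"y": 0,"z": 4,"rx": 0,"ry": 0,"rz": 0,"jaw": 5},
    {"x": 0,"y": 0,"z": 0,"rx": 0,"ry": 0,"rz": 0,"jaw": 5},
    {"x": 0,"y": 0,"z": 0,"rx": 0,"ry": 0,"rz": 0,"jaw": 5},
    {"x": 0,"y": 0,"z": 0,"rx": 0,"ry": 0,"rz": 0,"jaw": 5},
  ],
)

```text
clock: 10.4
tool_pos: [0.4408, 0.0163, 0.1229]
eef_rot: [-0.071, 0.997, 0.0, 0.002]
contact_force: [-0.5, -0.2, 0.4]
opening: 0.569
finger_force: 0.0
```

```bash
python3 -c "
from h import *
st();plan([.439,.010,.025],.142)"
```

```text
t 10.4 p [0.4408 0.0163 0.1229] F [-0.5 -0.2  0.4] op 0.569 ff 0.0
R [[-0.99, -0.142, 0.003], [-0.142, 0.99, 0.001], [-0.004, 0.0, -1.0]] q [ 0.01  0.65 -0.24  2.2   0.44  0.34  1.11]
turn rv tool [0.    0.004 0.   ] then cm [ 0.27 -0.6   9.79]
```

Request:
send_rows(
  motion=[
    {"x": 0.3,"y": -0.6,"z": 3,"rx": 0,"ry": 0,"rz": 0,"jaw": 5},
    {"x": 0,"y": 0,"z": 3,"rx": 0,"ry": 0,"rz": 0,"jaw": 5},
    {"x": 0,"y": 0,"z": 3,"rx": 0,"ry": 0,"rz": 0,"jaw": 5},
    {"x": 0,"y": 0,"z": 0.7,"rx": 0,"ry": 0,"rz": 0,"jaw": 5},
    {"x": 0,"y": 0,"z": 0,"rx": 0,"ry": 0,"rz": 0,"jaw": 5},
  ],
)

```text
clock: 10.9
tool_pos: [0.4398, 0.0099, 0.0256]
eef_rot: [-0.071, 0.997, 0.0, 0.0]
contact_force: [0.6, 0.0, 0.5]
opening: 0.567
finger_force: 0.0
```

Request:
send_rows(
  motion=[
    {"x": 0,"y": 0,"z": 0,"rx": 0,"ry": 0,"rz": 0,"jaw": 4},
    {"x": 0,"y": 0,"z": 0,"rx": 0,"ry": 0,"rz": 0,"jaw": 3},
    {"x": 0,"y": 0,"z": 0,"rx": 0,"ry": 0,"rz": 0,"jaw": 2},
    {"x": 0,"y": 0,"z": 0,"rx": 0,"ry": 0,"rz": 0,"jaw": 1},
    {"x": 0,"y": 0,"z": 0,"rx": 0,"ry": 0,"rz": 0,"jaw": 1},
  ],
)

```text
clock: 11.4
tool_pos: [0.4392, 0.0099, 0.0261]
eef_rot: [-0.071, 0.997, 0.0, 0.0]
contact_force: [1.3, 0.1, 8.8]
opening: 0.32
finger_force: 50.0
```

Request:
send_rows(
  motion=[
    {"x": 0,"y": 0,"z": -1,"rx": 0,"ry": 0,"rz": 0,"jaw": 1},
    {"x": 0,"y": 0,"z": -1,"rx": 0,"ry": 0,"rz": 0,"jaw": 1},
    {"x": 0,"y": 0,"z": -1,"rx": 0,"ry": 0,"rz": 0,"jaw": 1},
    {"x": 0,"y": 0,"z": -1,"rx": 0,"ry": 0,"rz": 0,"jaw": 1},
    {"x": 0,"y": 0,"z": 0,"rx": 0,"ry": 0,"rz": 0,"jaw": 1},
  ],
)

```text
clock: 11.9
tool_pos: [0.4389, 0.0094, 0.0661]
eef_rot: [-0.071, 0.997, 0.0, 0.0]
contact_force: [0.8, 0.1, -2.5]
opening: 0.319
finger_force: 50.0
```

Held: the force reads the yoke's 2.5 N weight.

Request:
send_rows(
  motion=[
    {"x": 0,"y": 0,"z": -4,"rx": 0,"ry": 0,"rz": 0,"jaw": 1},
    {"x": 0,"y": 0,"z": -4,"rx": 0,"ry": 0,"rz": 0,"jaw": 1},
    {"x": 0,"y": 0,"z": -4,"rx": 0,"ry": 0,"rz": 0,"jaw": 1},
    {"x": 0,"y": 0,"z": -4,"rx": 0,"ry": 0,"rz": 0,"jaw": 1},
    {"x": 0,"y": 0,"z": -3,"rx": 0,"ry": 0,"rz": 0,"jaw": 1},
  ],
)

```text
clock: 12.4
tool_pos: [0.4385, 0.0096, 0.2568]
eef_rot: [-0.071, 0.997, 0.0, -0.0]
contact_force: [-0.1, -0.1, -3.1]
opening: 0.317
finger_force: 50.0
```

```bash
python3 -c "
from h import *
st();plan(hop(-.046,-.038,.26),.142)"
```

```text
t 12.4 p [0.4385 0.0096 0.2568] F [-0.1 -0.1 -3.1] op 0.317 ff 49.99871850013733
R [[-0.99, -0.142, -0.001], [-0.142, 0.99, 0.001], [0.001, 0.001, -1.0]] q [ 0.27  0.44 -0.58  2.04  0.34  0.76  1.2 ]
turn rv tool [ 0.001 -0.001  0.   ] then cm [-11.89  15.1   -0.32]
```

Request:
send_rows(
  motion=[
    {"x": -2.4,"y": 3,"z": 0,"rx": 0,"ry": 0,"rz": 0,"jaw": 1},
    {"x": -2.4,"y": 3,"z": 0,"rx": 0,"ry": 0,"rz": 0,"jaw": 1},
    {"x": -2.4,"y": 3,"z": 0,"rx": 0,"ry": 0,"rz": 0,"jaw": 1},
    {"x": -2.4,"y": 3,"z": 0,"rx": 0,"ry": 0,"rz": 0,"jaw": 1},
    {"x": -2.3,"y": 3,"z": 0,"rx": 0,"ry": 0,"rz": 0,"jaw": 1},
  ],
)

```text
clock: 12.9
tool_pos: [0.5354, 0.1757, 0.2539]
eef_rot: [-0.071, 0.997, -0.0, -0.002]
contact_force: [1.1, 0.6, -2.6]
opening: 0.318
finger_force: 50.0
```

Request:
send_rows(
  motion=[
    {"x": 0,"y": 0,"z": 0,"rx": 0,"ry": 0,"rz": 0,"jaw": 1},
    {"x": 0,"y": 0,"z": 0,"rx": 0,"ry": 0,"rz": 0,"jaw": 1},
    {"x": 0,"y": 0,"z": 0,"rx": 0,"ry": 0,"rz": 0,"jaw": 1},
    {"x": 0,"y": 0,"z": 0,"rx": 0,"ry": 0,"rz": 0,"jaw": 1},
    {"x": 0,"y": 0,"z": 0,"rx": 0,"ry": 0,"rz": 0,"jaw": 1},
  ],
)

```text
clock: 13.4
tool_pos: [0.535, 0.1737, 0.2548]
eef_rot: [-0.07, 0.998, -0.0, -0.001]
contact_force: [-0.2, 0.1, -1.2]
opening: 0.316
finger_force: 50.0
```

```bash
python3 -c "
from h import *
st();plan(hop(-.046,-.038,.159),.142)
snap('side','s4.png',(190,70,330,175))"
```

```text
t 13.4 p [0.535  0.1737 0.2548] F [-0.2  0.1 -1.2] op 0.316 ff 49.998435974121094
R [[-0.99, -0.14, -0.002], [-0.14, 0.99, -0.001], [0.002, -0.0, -1.0]] q [-0.08  0.6  -0.53  1.7   0.36  0.94  0.96]
turn rv tool [-0.    -0.002 -0.001] then cm [-0.01  0.22  9.58]
```

View pics/s4.png

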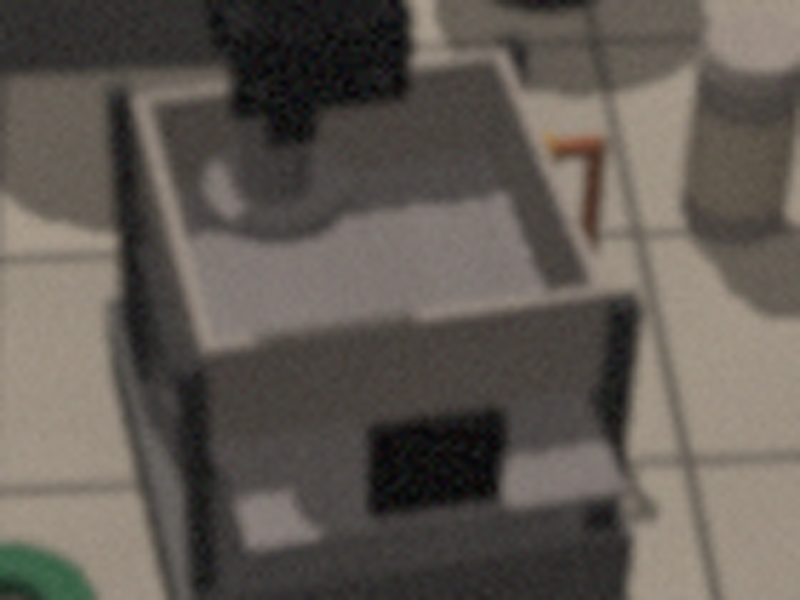

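The yoke hangs upright over the chamber's near-left part (pole at (285,160)), clear of the rim. Lowering it.

Request:
send_rows(
  motion=[
    {"x": 0,"y": 0.2,"z": 2,"rx": 0,"ry": 0,"rz": 0,"jaw": 1},
    {"x": 0,"y": 0,"z": 2,"rx": 0,"ry": 0,"rz": 0,"jaw": 1},
    {"x": 0,"y": 0,"z": 2,"rx": 0,"ry": 0,"rz": 0,"jaw": 1},
    {"x": 0,"y": 0,"z": 2,"rx": 0,"ry": 0,"rz": 0,"jaw": 1},
    {"x": 0,"y": 0,"z": 1.4,"rx": 0,"ry": 0,"rz": 0,"jaw": 1},
  ],
)

```text
clock: 13.95
tool_pos: [0.5343, 0.1762, 0.1597]
eef_rot: [-0.071, 0.997, -0.0, -0.001]
contact_force: [0.0, -1.1, -2.0]
opening: 0.315
finger_force: 50.0
```

Request:
send_rows(
  motion=[
    {"x": 0,"y": 0,"z": 0,"rx": 0,"ry": 0,"rz": 0,"jaw": 1},
    {"x": 0,"y": 0,"z": 0,"rx": 0,"ry": 0,"rz": 0,"jaw": 3.5},
    {"x": 0,"y": 0,"z": 0,"rx": 0,"ry": 0,"rz": 0,"jaw": 4},
    {"x": 0,"y": 0,"z": 0,"rx": 0,"ry": 0,"rz": 0,"jaw": 4},
    {"x": 0,"y": 0,"z": 0,"rx": 0,"ry": 0,"rz": 0,"jaw": 4},
  ],
)

```text
clock: 14.45
tool_pos: [0.5353, 0.1771, 0.1617]
eef_rot: [-0.071, 0.997, 0.0, -0.0]
contact_force: [-0.5, -0.3, 0.7]
opening: 0.454
finger_force: 0.0
```

Request:
send_rows(
  motion=[
    {"x": 0,"y": 0,"z": -2,"rx": 0,"ry": 0,"rz": 0,"jaw": 4},
    {"x": 0,"y": 0,"z": -2,"rx": 0,"ry": 0,"rz": 0,"jaw": 4},
    {"x": 0,"y": 0,"z": -3,"rx": 0,"ry": 0,"rz": 0,"jaw": 4},
    {"x": 0,"y": 0,"z": -3,"rx": 0,"ry": 0,"rz": 0,"jaw": 5},
    {"x": 0,"y": 0,"z": 0,"rx": 0,"ry": 0,"rz": 0,"jaw": 5},
  ],
)

```text
clock: 14.95
tool_pos: [0.5373, 0.1785, 0.2651]
eef_rot: [-0.071, 0.997, 0.002, 0.003]
contact_force: [0.4, 0.3, -0.4]
opening: 0.565
finger_force: 0.0
```

```bash
python3 -c "
from h import *
st();plan([.351,.251,.15],.142);plan([.351,.251,.15],.5)"
```

```text
t 14.95 p [0.5373 0.1785 0.2651] F [ 0.4  0.3 -0.4] op 0.565 ff 0.0
R [[-0.99, -0.141, 0.006], [-0.141, 0.99, 0.004], [-0.007, 0.003, -1.0]] q [-0.08  0.59 -0.54  1.69  0.36  0.96  0.96]
turn rv tool [ 0.003  0.007 -0.   ] then cm [17.41  9.81 11.51]
turn rv tool [ 0.002  0.007 -0.358] then cm [12.87 15.29 11.51]
```

```bash
cat >> m0.py <<'E'
for z in (0,.03,.06,.1): p(z,np.r_[plane(a,F([(193,415),(186,487)]),z),plane(b,F([(271,194),(200,193)]),z)][:,:2])
E
python3 m0.py|tail -4
```

```text
0 [[0.333, 0.358], [0.192, 0.373], [0.339, 0.364], [0.196, 0.377]]
0.03 [[0.335, 0.349], [0.197, 0.363], [0.344, 0.33], [0.206, 0.343]]
0.06 [[0.337, 0.341], [0.203, 0.354], [0.349, 0.296], [0.215, 0.308]]
0.1 [[0.341, 0.329], [0.21, 0.342], [0.355, 0.251], [0.227, 0.263]]
```

The frame lies low (about 1 cm high), so it is no obstacle. On to yoke C.

Request:
send_rows(
  motion=[
    {"x": 3.5,"y": 2,"z": 0,"rx": 0,"ry": 0,"rz": 0,"jaw": 5},
    {"x": 3.5,"y": 2,"z": 0,"rx": 0,"ry": 0,"rz": 0,"jaw": 5},
    {"x": 3.5,"y": 2,"z": 0,"rx": 0,"ry": 0,"rz": 0,"jaw": 5},
    {"x": 3.5,"y": 2,"z": 0,"rx": 0,"ry": 0,"rz": 0,"jaw": 5},
    {"x": 3.4,"y": 1.8,"z": 0,"rx": 0,"ry": 0,"rz": 0,"jaw": 5},
  ],
)

```text
clock: 15.45
tool_pos: [0.347, 0.2495, 0.2609]
eef_rot: [-0.071, 0.997, 0.0, -0.001]
contact_force: [0.5, 0.4, 0.1]
opening: 0.565
finger_force: 0.0
```

Request:
send_rows(
  motion=[
    {"x": 0,"y": 0,"z": 5,"rx": 0,"ry": 0,"rz": 0,"jaw": 5},
    {"x": 0,"y": 0,"z": 5,"rx": 0,"ry": 0,"rz": 0,"jaw": 5},
    {"x": 0,"y": 0,"z": 4,"rx": 0,"ry": 0,"rz": 0,"jaw": 5},
    {"x": 0,"y": 0,"z": 0,"rx": 0,"ry": 0,"rz": 0,"jaw": 5},
    {"x": 0,"y": 0,"z": 0,"rx": 0,"ry": 0,"rz": 0,"jaw": 5},
  ],
)

```text
clock: 15.95
tool_pos: [0.3481, 0.2492, 0.1213]
eef_rot: [-0.071, 0.997, -0.0, -0.001]
contact_force: [0.4, -0.5, 0.7]
opening: 0.569
finger_force: 0.0
```

```bash
python3 -c "
from h import *
st();plan([.351,.251,.026],.142)
s=snapshot('side')
cv2.imwrite('pics/s5.png',cv2.resize(s['img'][85:175,130:250,::-1],None,fx=5,fy=5,interpolation=cv2.INTER_CUBIC))
print(5*(proj(s,[.351,.251,.053])-[130,85]))"
```

```text
t 15.95 p [0.3481 0.2492 0.1213] F [ 0.4 -0.5  0.7] op 0.569 ff 0.0
R [[-0.99, -0.142, -0.003], [-0.142, 0.99, -0.001], [0.003, -0.001, -1.0]] q [-0.51  0.65 -0.33  2.23  0.6   0.36  0.36]
turn rv tool [-0.001 -0.003  0.001] then cm [-0.31  0.13  9.53]
[[218.44367362 256.77901982]]
```

View pics/s5.png

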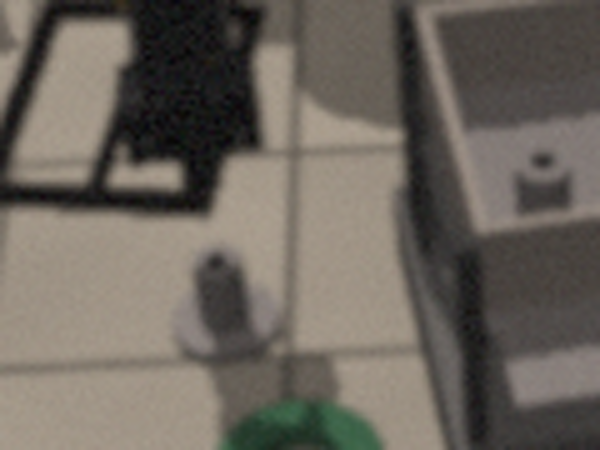

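Yoke B stands in the chamber at (545,175). Yoke C's pole top at (217,258) matches the prediction (218,257). Grasp C.

Request:
send_rows(
  motion=[
    {"x": -0.3,"y": 0.1,"z": 3,"rx": 0,"ry": 0,"rz": 0,"jaw": 5},
    {"x": 0,"y": 0,"z": 3,"rx": 0,"ry": 0,"rz": 0,"jaw": 5},
    {"x": 0,"y": 0,"z": 3,"rx": 0,"ry": 0,"rz": 0,"jaw": 5},
    {"x": 0,"y": 0,"z": 0.5,"rx": 0,"ry": 0,"rz": 0,"jaw": 5},
    {"x": 0,"y": 0,"z": 0,"rx": 0,"ry": 0,"rz": 0,"jaw": 5},
  ],
)

```text
clock: 16.5
tool_pos: [0.3524, 0.2516, 0.029]
eef_rot: [-0.072, 0.997, 0.001, 0.0]
contact_force: [-0.9, 0.7, 0.8]
opening: 0.566
finger_force: 0.0
```

Request:
send_rows(
  motion=[
    {"x": 0,"y": 0,"z": 0,"rx": 0,"ry": 0,"rz": 0,"jaw": 4},
    {"x": 0,"y": 0,"z": 0,"rx": 0,"ry": 0,"rz": 0,"jaw": 3},
    {"x": 0,"y": 0,"z": 0,"rx": 0,"ry": 0,"rz": 0,"jaw": 2},
    {"x": 0,"y": 0,"z": 0,"rx": 0,"ry": 0,"rz": 0,"jaw": 1},
    {"x": 0,"y": 0,"z": 0,"rx": 0,"ry": 0,"rz": 0,"jaw": 1},
  ],
)

```text
clock: 17.0
tool_pos: [0.3519, 0.2521, 0.0292]
eef_rot: [-0.071, 0.997, 0.002, 0.0]
contact_force: [0.3, 1.6, 7.9]
opening: 0.307
finger_force: 50.0
```

Request:
send_rows(
  motion=[
    {"x": 0,"y": 0,"z": -1,"rx": 0,"ry": 0,"rz": 0,"jaw": 1},
    {"x": 0,"y": 0,"z": -1,"rx": 0,"ry": 0,"rz": 0,"jaw": 1},
    {"x": 0,"y": 0,"z": -1,"rx": 0,"ry": 0,"rz": 0,"jaw": 1},
    {"x": 0,"y": 0,"z": -1,"rx": 0,"ry": 0,"rz": 0,"jaw": 1},
    {"x": 0,"y": 0,"z": 0,"rx": 0,"ry": 0,"rz": 0,"jaw": 1},
  ],
)

```text
clock: 17.5
tool_pos: [0.3517, 0.2504, 0.0692]
eef_rot: [-0.07, 0.998, 0.0, -0.001]
contact_force: [0.3, 0.7, -2.1]
opening: 0.308
finger_force: 50.0
```

Request:
send_rows(
  motion=[
    {"x": 0,"y": 0,"z": -4,"rx": 0,"ry": 0,"rz": 0,"jaw": 1},
    {"x": 0,"y": 0,"z": -4,"rx": 0,"ry": 0,"rz": 0,"jaw": 1},
    {"x": 0,"y": 0,"z": -4,"rx": 0,"ry": 0,"rz": 0,"jaw": 1},
    {"x": 0,"y": 0,"z": -4,"rx": 0,"ry": 0,"rz": 0,"jaw": 1},
    {"x": 0,"y": 0,"z": -4,"rx": 0,"ry": 0,"rz": 0,"jaw": 1},
  ],
)

```text
clock: 18.0
tool_pos: [0.351, 0.2498, 0.2691]
eef_rot: [-0.071, 0.997, -0.001, -0.002]
contact_force: [2.1, 0.0, -2.2]
opening: 0.307
finger_force: 50.0
```

```bash
python3 -c "
from h import *
st();plan(hop(0,.036,.27),.142)"
```

```text
t 18.0 p [0.351  0.2498 0.2691] F [ 2.1  0.  -2.2] op 0.307 ff 49.996594190597534
R [[-0.99, -0.142, -0.004], [-0.142, 0.99, -0.002], [0.004, -0.001, -1.0]] q [-0.18  0.45 -0.8   2.03  0.43  0.84  0.49]
turn rv tool [-0.001 -0.004  0.   ] then cm [-21.75  -2.52  -0.09]
```

Request:
send_rows(
  motion=[
    {"x": -4.4,"y": -0.5,"z": 0,"rx": 0,"ry": 0,"rz": 0,"jaw": 1},
    {"x": -4.4,"y": -0.5,"z": 0,"rx": 0,"ry": 0,"rz": 0,"jaw": 1},
    {"x": -4.4,"y": -0.5,"z": 0,"rx": 0,"ry": 0,"rz": 0,"jaw": 1},
    {"x": -4.4,"y": -0.5,"z": 0,"rx": 0,"ry": 0,"rz": 0,"jaw": 1},
    {"x": -4.2,"y": -0.5,"z": 0,"rx": 0,"ry": 0,"rz": 0,"jaw": 1},
  ],
)

```text
clock: 18.5
tool_pos: [0.5725, 0.2557, 0.2664]
eef_rot: [-0.071, 0.997, -0.001, -0.002]
contact_force: [0.1, 0.5, -1.9]
opening: 0.307
finger_force: 50.0
```

Request:
send_rows(
  motion=[
    {"x": 0,"y": 0,"z": 0,"rx": 0,"ry": 0,"rz": 0,"jaw": 1},
    {"x": 0,"y": 0,"z": 2,"rx": 0,"ry": 0,"rz": 0,"jaw": 1},
    {"x": 0,"y": 0,"z": 2,"rx": 0,"ry": 0,"rz": 0,"jaw": 1},
    {"x": 0,"y": 0,"z": 0,"rx": 0,"ry": 0,"rz": 0,"jaw": 1},
    {"x": 0,"y": 0,"z": 0,"rx": 0,"ry": 0,"rz": 0,"jaw": 1},
  ],
)

```text
clock: 19.0
tool_pos: [0.5701, 0.2566, 0.2273]
eef_rot: [-0.071, 0.997, -0.001, -0.002]
contact_force: [0.1, -1.0, -0.7]
opening: 0.303
finger_force: 50.0
```

```bash
python3 -c "
from h import *
st();plan(hop(0,.036,.162),.142)"
```

```text
t 19.0 p [0.5701 0.2566 0.2273] F [ 0.1 -1.  -0.7] op 0.303 ff 49.99633491039276
R [[-0.99, -0.142, -0.004], [-0.142, 0.99, -0.002], [0.004, -0.001, -1.0]] q [-0.12  0.76 -0.71  1.54  0.54  1.06  0.74]
turn rv tool [-0.001 -0.004  0.001] then cm [ 0.04 -0.09  6.53]
```

Request:
send_rows(
  motion=[
    {"x": 0,"y": -0.1,"z": 2,"rx": 0,"ry": 0,"rz": 0,"jaw": 1},
    {"x": 0,"y": 0,"z": 2,"rx": 0,"ry": 0,"rz": 0,"jaw": 1},
    {"x": 0,"y": 0,"z": 2,"rx": 0,"ry": 0,"rz": 0,"jaw": 1},
    {"x": 0,"y": 0,"z": 0.5,"rx": 0,"ry": 0,"rz": 0,"jaw": 1},
    {"x": 0,"y": 0,"z": 0,"rx": 0,"ry": 0,"rz": 0,"jaw": 1},
  ],
)

```text
clock: 19.5
tool_pos: [0.5709, 0.2558, 0.163]
eef_rot: [-0.071, 0.997, -0.0, -0.001]
contact_force: [0.2, -0.3, -2.4]
opening: 0.314
finger_force: 50.0
```

Request:
send_rows(
  motion=[
    {"x": 0,"y": 0,"z": 0,"rx": 0,"ry": 0,"rz": 0,"jaw": 1},
    {"x": 0,"y": 0,"z": 0,"rx": 0,"ry": 0,"rz": 0,"jaw": 3.5},
    {"x": 0,"y": 0,"z": 0,"rx": 0,"ry": 0,"rz": 0,"jaw": 4},
    {"x": 0,"y": 0,"z": 0,"rx": 0,"ry": 0,"rz": 0,"jaw": 4},
    {"x": 0,"y": 0,"z": 0,"rx": 0,"ry": 0,"rz": 0,"jaw": 4},
  ],
)

```text
clock: 20.0
tool_pos: [0.5712, 0.2559, 0.1632]
eef_rot: [-0.071, 0.997, -0.0, -0.001]
contact_force: [0.3, 0.9, 0.2]
opening: 0.454
finger_force: 0.0
```

Request:
send_rows(
  motion=[
    {"x": 0,"y": 0,"z": -2,"rx": 0,"ry": 0,"rz": 0,"jaw": 4},
    {"x": 0,"y": 0,"z": -2,"rx": 0,"ry": 0,"rz": 0,"jaw": 4},
    {"x": 0,"y": 0,"z": -3,"rx": 0,"ry": 0,"rz": 0,"jaw": 4},
    {"x": 0,"y": 0,"z": -3,"rx": 0,"ry": 0,"rz": 0,"jaw": 5},
    {"x": 0,"y": 0,"z": 0,"rx": 0,"ry": 0,"rz": 0,"jaw": 5},
  ],
)

```text
clock: 20.5
tool_pos: [0.5729, 0.2579, 0.2672]
eef_rot: [-0.071, 0.997, 0.002, 0.002]
contact_force: [0.7, 1.5, -0.2]
opening: 0.564
finger_force: 0.0
```

```bash
python3 -c "
from h import *
st();plan([.675,-.102,.15],.142);plan([.675,-.102,.15],-.3)"
```

```text
t 20.5 p [0.5729 0.2579 0.2672] F [ 0.7  1.5 -0.2] op 0.564 ff 0.0
R [[-0.99, -0.141, 0.005], [-0.141, 0.99, 0.004], [-0.005, 0.003, -1.0]] q [-0.11  0.72 -0.73  1.49  0.51  1.13  0.77]
turn rv tool [ 0.003  0.005 -0.   ] then cm [ -5.02 -37.07  11.72]
turn rv tool [0.004 0.004 0.442] then cm [-20.39 -31.36  11.72]
```

Request:
send_rows(
  motion=[
    {"x": -0.6,"y": -4.6,"z": 0,"rx": 0,"ry": 0,"rz": 0,"jaw": 5},
    {"x": -0.6,"y": -4.6,"z": 0,"rx": 0,"ry": 0,"rz": 0,"jaw": 5},
    {"x": -0.6,"y": -4.6,"z": 0,"rx": 0,"ry": 0,"rz": 0,"jaw": 5},
    {"x": -0.6,"y": -4.6,"z": 0,"rx": 0,"ry": 0,"rz": 0,"jaw": 5},
    {"x": -0.6,"y": -4.6,"z": 0,"rx": 0,"ry": 0,"rz": 0,"jaw": 5},
  ],
)

```text
clock: 21.0
tool_pos: [0.6334, 0.0303, 0.2621]
eef_rot: [-0.071, 0.997, -0.0, -0.001]
contact_force: [-0.2, 0.4, -0.2]
opening: 0.566
finger_force: 0.0
```

Request:
send_rows(
  motion=[
    {"x": -0.6,"y": -4.6,"z": 0,"rx": 0,"ry": 0,"rz": 0,"jaw": 5},
    {"x": -0.6,"y": -4.6,"z": 0,"rx": 0,"ry": 0,"rz": 0,"jaw": 5},
    {"x": -0.6,"y": -4.6,"z": 0,"rx": 0,"ry": 0,"rz": 0,"jaw": 5},
    {"x": 0,"y": 0,"z": 4,"rx": 0,"ry": 0,"rz": 0,"jaw": 5},
    {"x": 0,"y": 0,"z": 4,"rx": 0,"ry": 0,"rz": 0,"jaw": 5},
  ],
)

```text
clock: 21.5
tool_pos: [0.6713, -0.1044, 0.1818]
eef_rot: [-0.069, 0.998, -0.001, 0.0]
contact_force: [0.7, 0.3, -0.6]
opening: 0.57
finger_force: 0.0
```

Request:
send_rows(
  motion=[
    {"x": 0,"y": 0,"z": 4,"rx": 0,"ry": 0,"rz": 0,"jaw": 5},
    {"x": 0,"y": 0,"z": 0,"rx": 0,"ry": 0,"rz": 0,"jaw": 5},
    {"x": 0,"y": 0,"z": 0,"rx": 0,"ry": 0,"rz": 0,"jaw": 5},
    {"x": 0,"y": 0,"z": 0,"rx": 0,"ry": 0,"rz": 0,"jaw": 5},
    {"x": 0,"y": 0,"z": 0,"rx": 0,"ry": 0,"rz": 0,"jaw": 5},
  ],
)

```text
clock: 22.0
tool_pos: [0.6721, -0.1014, 0.1453]
eef_rot: [-0.071, 0.997, -0.0, 0.001]
contact_force: [-0.9, 0.8, -0.4]
opening: 0.568
finger_force: 0.0
```

```bash
python3 -c "
from h import *
st();plan([.675,-.102,.028],.142)
s=snapshot('side');t=snapshot('top')
A=cv2.resize(s['img'][85:265,210:330,::-1],(400,600),interpolation=cv2.INTER_CUBIC)
B=cv2.resize(t['img'][130:250,210:290,::-1],(400,600),interpolation=cv2.INTER_CUBIC)
cv2.imwrite('pics/m6.png',np.hstack([A,B]))
print((proj(s,[.675,-.102,.053])-[210,85])*3.333)"
```

```text
t 22.0 p [ 0.6721 -0.1014  0.1453] F [-0.9  0.8 -0.4] op 0.568 ff 0.0
R [[-0.99, -0.142, 0.002], [-0.142, 0.99, -0.001], [-0.002, -0.001, -1.0]] q [ 0.41  0.92 -0.69  1.44  0.64  1.01  1.29]
turn rv tool [-0.001  0.002  0.   ] then cm [-0.28 -0.1  11.73]
[[313.92393068 491.12932339]]
```

View pics/m6.png

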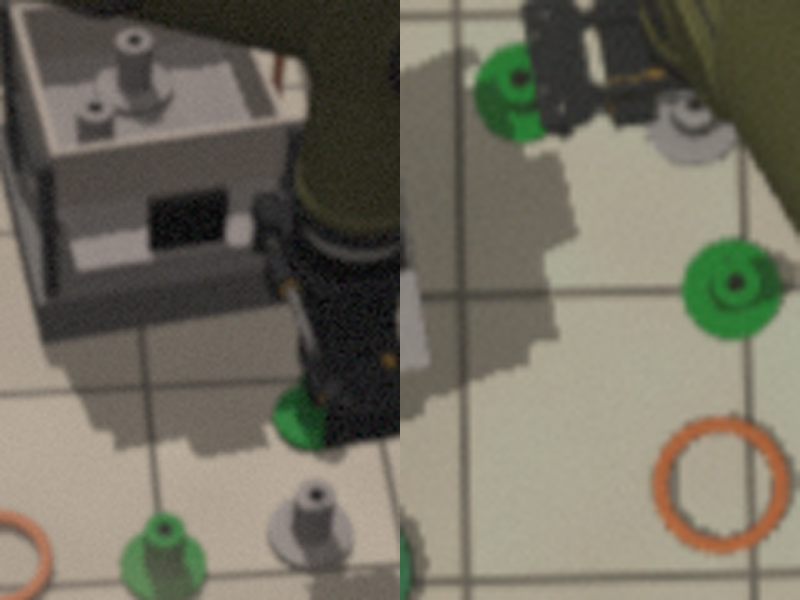

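Yokes B and C stand in the chamber, at (95,120) and (133,70). Yoke A's pole top at (317,492) agrees with the prediction (314,491). Grasp A.

Request:
send_rows(
  motion=[
    {"x": -0.3,"y": 0,"z": 3,"rx": 0,"ry": 0,"rz": 0,"jaw": 5},
    {"x": 0,"y": 0,"z": 3,"rx": 0,"ry": 0,"rz": 0,"jaw": 5},
    {"x": 0,"y": 0,"z": 3,"rx": 0,"ry": 0,"rz": 0,"jaw": 5},
    {"x": 0,"y": 0,"z": 2.7,"rx": 0,"ry": 0,"rz": 0,"jaw": 5},
    {"x": 0,"y": 0,"z": 0,"rx": 0,"ry": 0,"rz": 0,"jaw": 5},
  ],
)

```text
clock: 22.6
tool_pos: [0.6707, -0.1019, 0.0227]
eef_rot: [-0.071, 0.997, -0.0, -0.004]
contact_force: [-0.3, -1.1, -0.0]
opening: 0.566
finger_force: 0.0
```

Request:
send_rows(
  motion=[
    {"x": 0,"y": 0,"z": 0,"rx": 0,"ry": 0,"rz": 0,"jaw": 4},
    {"x": 0,"y": 0,"z": 0,"rx": 0,"ry": 0,"rz": 0,"jaw": 3},
    {"x": 0,"y": 0,"z": 0,"rx": 0,"ry": 0,"rz": 0,"jaw": 2},
    {"x": 0,"y": 0,"z": 0,"rx": 0,"ry": 0,"rz": 0,"jaw": 1},
    {"x": 0,"y": 0,"z": 0,"rx": 0,"ry": 0,"rz": 0,"jaw": 1},
  ],
)

```text
clock: 23.1
tool_pos: [0.6748, -0.1015, 0.0278]
eef_rot: [-0.071, 0.997, -0.001, 0.001]
contact_force: [0.2, -0.8, 6.3]
opening: 0.317
finger_force: 50.0
```

Request:
send_rows(
  motion=[
    {"x": 0,"y": 0,"z": -1,"rx": 0,"ry": 0,"rz": 0,"jaw": 1},
    {"x": 0,"y": 0,"z": -1,"rx": 0,"ry": 0,"rz": 0,"jaw": 1},
    {"x": 0,"y": 0,"z": -1,"rx": 0,"ry": 0,"rz": 0,"jaw": 1},
    {"x": 0,"y": 0,"z": -1,"rx": 0,"ry": 0,"rz": 0,"jaw": 1},
    {"x": 0,"y": 0,"z": 0,"rx": 0,"ry": 0,"rz": 0,"jaw": 1},
  ],
)

```text
clock: 23.6
tool_pos: [0.6746, -0.1013, 0.0678]
eef_rot: [-0.071, 0.997, -0.0, 0.001]
contact_force: [0.9, 0.2, -2.0]
opening: 0.312
finger_force: 50.0
```

Request:
send_rows(
  motion=[
    {"x": 0,"y": 0,"z": -4,"rx": 0,"ry": 0,"rz": 0,"jaw": 1},
    {"x": 0,"y": 0,"z": -4,"rx": 0,"ry": 0,"rz": 0,"jaw": 1},
    {"x": 0,"y": 0,"z": -4,"rx": 0,"ry": 0,"rz": 0,"jaw": 1},
    {"x": 0,"y": 0,"z": -4,"rx": 0,"ry": 0,"rz": 0,"jaw": 1},
    {"x": 0,"y": 0,"z": -4,"rx": 0,"ry": 0,"rz": 0,"jaw": 1},
  ],
)

```text
clock: 24.1
tool_pos: [0.6732, -0.1013, 0.267]
eef_rot: [-0.071, 0.997, -0.0, -0.002]
contact_force: [0.4, 0.3, -1.4]
opening: 0.313
finger_force: 50.0
```

```bash
python3 -c "
from h import *
st();plan(hop(.046,-.038,.27),.142)"
```

```text
t 24.1 p [ 0.6732 -0.1013  0.267 ] F [ 0.4  0.3 -1.4] op 0.313 ff 49.99867022037506
R [[-0.99, -0.142, -0.003], [-0.142, 0.99, -0.001], [0.003, -0.0, -1.0]] q [ 0.42  0.81 -0.74  1.3   0.54  1.24  1.38]
turn rv tool [-0.    -0.003  0.001] then cm [ 0.58 29.4  -0.3 ]
```

Request:
send_rows(
  motion=[
    {"x": 0.1,"y": 4.2,"z": 0,"rx": 0,"ry": 0,"rz": 0,"jaw": 1},
    {"x": 0.1,"y": 4.2,"z": 0,"rx": 0,"ry": 0,"rz": 0,"jaw": 1},
    {"x": 0.1,"y": 4.2,"z": 0,"rx": 0,"ry": 0,"rz": 0,"jaw": 1},
    {"x": 0.1,"y": 4.2,"z": 0,"rx": 0,"ry": 0,"rz": 0,"jaw": 1},
    {"x": 0.1,"y": 4.2,"z": 0,"rx": 0,"ry": 0,"rz": 0,"jaw": 1},
  ],
)

```text
clock: 24.6
tool_pos: [0.6382, 0.1073, 0.2654]
eef_rot: [-0.071, 0.997, -0.0, -0.001]
contact_force: [1.1, -0.3, -2.3]
opening: 0.313
finger_force: 50.0
```

Request:
send_rows(
  motion=[
    {"x": 0,"y": 4.2,"z": 0,"rx": 0,"ry": 0,"rz": 0,"jaw": 1},
    {"x": 0,"y": 4.2,"z": 0,"rx": 0,"ry": 0,"rz": 0,"jaw": 1},
    {"x": 0,"y": 0,"z": 3,"rx": 0,"ry": 0,"rz": 0,"jaw": 1},
    {"x": 0,"y": 0,"z": 0,"rx": 0,"ry": 0,"rz": 0,"jaw": 1},
    {"x": 0,"y": 0,"z": 0,"rx": 0,"ry": 0,"rz": 0,"jaw": 1},
  ],
)

```text
clock: 25.1
tool_pos: [0.627, 0.1875, 0.235]
eef_rot: [-0.071, 0.998, -0.001, -0.002]
contact_force: [-0.4, -1.0, -1.4]
opening: 0.318
finger_force: 50.0
```

```bash
python3 -c "
from h import *
st();plan(hop(.046,-.038,.161),.142)"
```

```text
t 25.1 p [0.627  0.1875 0.235 ] F [-0.4 -1.  -1.4] op 0.318 ff 49.99869704246521
R [[-0.99, -0.141, -0.004], [-0.141, 0.99, -0.003], [0.004, -0.002, -1.0]] q [-0.01  0.79 -0.71  1.43  0.54  1.13  0.9 ]
turn rv tool [-0.002 -0.004 -0.001] then cm [0.09 0.16 7.4 ]
```

Request:
send_rows(
  motion=[
    {"x": 0.1,"y": 0.1,"z": 2,"rx": 0,"ry": 0,"rz": 0,"jaw": 1},
    {"x": 0,"y": 0,"z": 2,"rx": 0,"ry": 0,"rz": 0,"jaw": 1},
    {"x": 0,"y": 0,"z": 2,"rx": 0,"ry": 0,"rz": 0,"jaw": 1},
    {"x": 0,"y": 0,"z": 1.4,"rx": 0,"ry": 0,"rz": 0,"jaw": 1},
    {"x": 0,"y": 0,"z": 0,"rx": 0,"ry": 0,"rz": 0,"jaw": 1},
  ],
)

```text
clock: 25.6
tool_pos: [0.6255, 0.1879, 0.1603]
eef_rot: [-0.07, 0.998, -0.001, -0.002]
contact_force: [-0.5, 0.0, -1.9]
opening: 0.315
finger_force: 50.0
```

Request:
send_rows(
  motion=[
    {"x": 0,"y": 0,"z": 0,"rx": 0,"ry": 0,"rz": 0,"jaw": 1},
    {"x": 0,"y": 0,"z": 0,"rx": 0,"ry": 0,"rz": 0,"jaw": 3.5},
    {"x": 0,"y": 0,"z": 0,"rx": 0,"ry": 0,"rz": 0,"jaw": 4},
    {"x": 0,"y": 0,"z": 0,"rx": 0,"ry": 0,"rz": 0,"jaw": 4},
    {"x": 0,"y": 0,"z": 0,"rx": 0,"ry": 0,"rz": 0,"jaw": 4},
  ],
)

```text
clock: 26.1
tool_pos: [0.6261, 0.1901, 0.1622]
eef_rot: [-0.071, 0.997, -0.0, -0.001]
contact_force: [0.6, 0.1, 0.4]
opening: 0.454
finger_force: 0.0
```

Request:
send_rows(
  motion=[
    {"x": 0,"y": 0,"z": -2,"rx": 0,"ry": 0,"rz": 0,"jaw": 4},
    {"x": 0,"y": 0,"z": -2,"rx": 0,"ry": 0,"rz": 0,"jaw": 4},
    {"x": 0,"y": 0,"z": -3,"rx": 0,"ry": 0,"rz": 0,"jaw": 3},
    {"x": 0,"y": 0,"z": -3,"rx": 0,"ry": 0,"rz": 0,"jaw": 2},
    {"x": 0,"y": 0,"z": -5,"rx": 0,"ry": 0,"rz": 0,"jaw": 1},
  ],
)

```text
clock: 26.6
tool_pos: [0.6248, 0.1887, 0.3106]
eef_rot: [-0.071, 0.997, -0.001, -0.004]
contact_force: [0.5, 0.3, -0.5]
opening: 0.201
finger_force: 0.0
```

```bash
python3 -c "
from h import *
st();plan([.476,-.357,.31],-.10)"
```

```text
t 26.6 p [0.6248 0.1887 0.3106] F [ 0.5  0.3 -0.5] op 0.201 ff 0.0
R [[-0.99, -0.142, -0.007], [-0.142, 0.99, -0.003], [0.007, -0.002, -1.0]] q [-0.    0.73 -0.74  1.32  0.49  1.28  0.96]
turn rv tool [-0.003 -0.007  0.243] then cm [  9.36 -55.79   0.06]
```

Three yokes are in. On to the pump lever: cross bar at about (0.476, -0.358), z 0.245.

Request:
send_rows(
  motion=[
    {"x": 1.9,"y": -4.3,"z": 0,"rx": 0,"ry": 0,"rz": 0,"jaw": 0},
    {"x": 1.9,"y": -4.3,"z": 0,"rx": 0,"ry": 0,"rz": 0,"jaw": 0},
    {"x": 1.9,"y": -4.3,"z": 0,"rx": 0,"ry": 0,"rz": 0,"jaw": 0},
    {"x": 1.9,"y": -4.3,"z": 0,"rx": 0,"ry": 0,"rz": 0,"jaw": 0},
    {"x": 1.9,"y": -4.3,"z": 0,"rx": 0,"ry": 0,"rz": 0,"jaw": 0},
  ],
  grip_force=10,
)

```text
clock: 27.1
tool_pos: [0.5619, -0.038, 0.3122]
eef_rot: [-0.071, 0.997, -0.001, -0.001]
contact_force: [0.6, -0.6, -0.7]
opening: 0.005
finger_force: 0.0
```

Request:
send_rows(
  motion=[
    {"x": 1.9,"y": -4.3,"z": 0,"rx": 0,"ry": 0,"rz": 0,"jaw": 0},
    {"x": 1.9,"y": -4.3,"z": 0,"rx": 0,"ry": 0,"rz": 0,"jaw": 0},
    {"x": 1.9,"y": -4.3,"z": 0,"rx": 0,"ry": 0,"rz": 0,"jaw": 0},
    {"x": 1.9,"y": -4.3,"z": 0,"rx": 0,"ry": 0,"rz": 0,"jaw": 0},
    {"x": 1.9,"y": -4.3,"z": 0,"rx": 0,"ry": 0,"rz": 0,"jaw": 0},
  ],
)

```text
clock: 27.6
tool_pos: [0.4983, -0.2644, 0.3126]
eef_rot: [-0.071, 0.997, -0.001, -0.001]
contact_force: [0.6, -0.1, -0.1]
opening: 0.006
finger_force: 0.0
```

Request:
send_rows(
  motion=[
    {"x": 1.9,"y": -4.3,"z": 0,"rx": 0,"ry": 0,"rz": 0,"jaw": 0},
    {"x": 1.9,"y": -4.3,"z": 0,"rx": 0,"ry": 0,"rz": 0,"jaw": 0},
    {"x": 0,"y": 0,"z": 0,"rx": 0,"ry": 0,"rz": 0,"jaw": 0},
    {"x": 0,"y": 0,"z": 0,"rx": 0,"ry": 0,"rz": 0,"jaw": 0},
    {"x": 0,"y": 0,"z": 0,"rx": 0,"ry": 0,"rz": 0,"jaw": 0},
  ],
)

```text
clock: 28.1
tool_pos: [0.4743, -0.3515, 0.3127]
eef_rot: [-0.072, 0.997, 0.0, -0.001]
contact_force: [0.0, 0.2, -0.9]
opening: 0.007
finger_force: 0.0
```

```bash
python3 -c "
from h import *
st();plan([.470,-.358,.285],.142)
s=snapshot('side');t=snapshot('top')
A=cv2.resize(s['img'][235:385,190:290,::-1],(400,600),interpolation=cv2.INTER_CUBIC)
B=cv2.resize(s['img'][75:165,205:305,::-1],(400,360),interpolation=cv2.INTER_CUBIC)
C=cv2.resize(t['img'][180:240,330:430,::-1],(400,240),interpolation=cv2.INTER_CUBIC)
cv2.imwrite('pics/m7.png',np.hstack([A,np.vstack([B,C])]))"
```

```text
t 28.1 p [ 0.4743 -0.3515  0.3127] F [ 0.   0.2 -0.9] op 0.007 ff 0.0
R [[-0.99, -0.144, -0.001], [-0.144, 0.99, 0.0], [0.001, 0.0, -1.0]] q [ 1.    0.64 -0.81  1.53  0.48  1.19  1.82]
turn rv tool [ 0.    -0.001  0.003] then cm [ 0.52 -0.59  2.77]
```

View pics/m7.png

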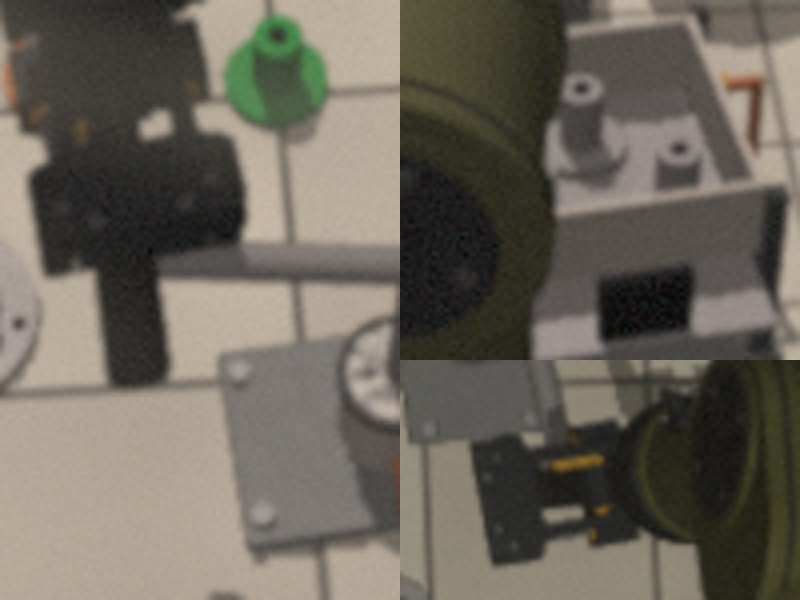

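The chamber yokes are upright (580,110) and (680,165), the gate is shut, and the fingers are over the cross bar (135,310). First a careful stroke.

Request:
send_rows(
  motion=[
    {"x": 0.5,"y": -0.6,"z": 2.5,"rx": 0,"ry": 0,"rz": 0,"jaw": 0},
    {"x": 0,"y": 0,"z": 2,"rx": 0,"ry": 0,"rz": 0,"jaw": 0},
    {"x": 0,"y": 0,"z": 2,"rx": 0,"ry": 0,"rz": 0,"jaw": 0},
    {"x": 0,"y": 0,"z": 3,"rx": 0,"ry": 0,"rz": 0,"jaw": 0},
    {"x": 0,"y": 0,"z": 0,"rx": 0,"ry": 0,"rz": 0,"jaw": 0},
  ],
)

```text
clock: 28.7
tool_pos: [0.4677, -0.3581, 0.2148]
eef_rot: [-0.072, 0.997, 0.001, -0.004]
contact_force: [-2.2, 0.2, 4.3]
opening: 0.004
finger_force: 1.8
```

Request:
send_rows(
  motion=[
    {"x": 0,"y": 0,"z": 3,"rx": 0,"ry": 0,"rz": 0,"jaw": 0},
    {"x": 0,"y": 0,"z": 3,"rx": 0,"ry": 0,"rz": 0,"jaw": 0},
    {"x": 0,"y": 0,"z": 2,"rx": 0,"ry": 0,"rz": 0,"jaw": 0},
    {"x": 0,"y": 0,"z": 1,"rx": 0,"ry": 0,"rz": 0,"jaw": 0},
    {"x": 0,"y": 0,"z": 0,"rx": 0,"ry": 0,"rz": 0,"jaw": 0},
  ],
)

```text
clock: 29.2
tool_pos: [0.4703, -0.3598, 0.1283]
eef_rot: [-0.072, 0.997, -0.001, -0.0]
contact_force: [-1.3, -0.4, 7.1]
opening: 0.006
finger_force: 3.1
```

Request:
send_rows(
  motion=[
    {"x": 0,"y": 0,"z": 0.5,"rx": 0,"ry": 0,"rz": 0,"jaw": 0},
    {"x": 0,"y": 0,"z": 0.4,"rx": 0,"ry": 0,"rz": 0,"jaw": 0},
    {"x": 0,"y": 0,"z": 0,"rx": 0,"ry": 0,"rz": 0,"jaw": 0},
    {"x": 0,"y": 0,"z": 0,"rx": 0,"ry": 0,"rz": 0,"jaw": 0},
    {"x": 0,"y": 0,"z": 0,"rx": 0,"ry": 0,"rz": 0,"jaw": 0},
  ],
)

```text
clock: 29.7
tool_pos: [0.4712, -0.3598, 0.1211]
eef_rot: [-0.072, 0.997, -0.001, 0.001]
contact_force: [-0.3, 0.1, 5.8]
opening: 0.005
finger_force: 3.4
```

Request:
send_rows(
  motion=[
    {"x": 0,"y": 0,"z": -3.5,"rx": 0,"ry": 0,"rz": 0,"jaw": 0},
    {"x": 0,"y": 0,"z": -3.5,"rx": 0,"ry": 0,"rz": 0,"jaw": 0},
    {"x": 0,"y": 0,"z": -3.5,"rx": 0,"ry": 0,"rz": 0,"jaw": 0},
    {"x": 0,"y": 0,"z": -3.5,"rx": 0,"ry": 0,"rz": 0,"jaw": 0},
    {"x": 0,"y": 0,"z": -2,"rx": 0,"ry": 0,"rz": 0,"jaw": 0},
  ],
)

```text
clock: 30.2
tool_pos: [0.4715, -0.359, 0.2831]
eef_rot: [-0.072, 0.997, -0.001, 0.002]
contact_force: [-0.1, -1.0, -0.4]
opening: 0.004
finger_force: 0.0
```

Request:
send_rows(
  motion=[
    {"x": 0,"y": 0,"z": 0,"rx": 0,"ry": 0,"rz": 0,"jaw": 0},
    {"x": 0,"y": 0,"z": 0,"rx": 0,"ry": 0,"rz": 0,"jaw": 0},
    {"x": 0,"y": 0,"z": 0,"rx": 0,"ry": 0,"rz": 0,"jaw": 0},
    {"x": 0,"y": 0,"z": 0,"rx": 0,"ry": 0,"rz": 0,"jaw": 0},
    {"x": 0,"y": 0,"z": 0,"rx": 0,"ry": 0,"rz": 0,"jaw": 0},
  ],
)

```text
clock: 30.7
tool_pos: [0.469, -0.3596, 0.2774]
eef_rot: [-0.071, 0.997, 0.0, -0.002]
contact_force: [0.0, 0.4, 0.4]
opening: 0.005
finger_force: 0.0
```

```bash
python3 -c "
from h import *
st();plan([.470,-.358,.28],.142)"
```

```text
t 30.7 p [ 0.469  -0.3596  0.2774] F [0.  0.4 0.4] op 0.005 ff 0.0
R [[-0.99, -0.142, -0.004], [-0.142, 0.99, 0.0], [0.004, 0.001, -1.0]] q [ 1.01  0.67 -0.79  1.58  0.52  1.12  1.81]
turn rv tool [ 0.001 -0.004  0.001] then cm [-0.12  0.14 -0.26]
```

Request:
send_rows(
  motion=[
    {"x": 0,"y": 0,"z": 3.5,"rx": 0,"ry": 0,"rz": 0,"jaw": 0},
    {"x": 0,"y": 0,"z": 3.5,"rx": 0,"ry": 0,"rz": 0,"jaw": 0},
    {"x": 0,"y": 0,"z": 3.5,"rx": 0,"ry": 0,"rz": 0,"jaw": 0},
    {"x": 0,"y": 0,"z": 3.5,"rx": 0,"ry": 0,"rz": 0,"jaw": 0},
    {"x": 0,"y": 0,"z": 2.1,"rx": 0,"ry": 0,"rz": 0,"jaw": 0},
  ],
)

```text
clock: 31.2
tool_pos: [0.4695, -0.3603, 0.1157]
eef_rot: [-0.071, 0.997, -0.0, -0.001]
contact_force: [2.6, -0.8, 7.4]
opening: 0.005
finger_force: 4.1
```

Request:
send_rows(
  motion=[
    {"x": 0,"y": 0,"z": 0,"rx": 0,"ry": 0,"rz": 0,"jaw": 0},
    {"x": 0,"y": 0,"z": 0,"rx": 0,"ry": 0,"rz": 0,"jaw": 0},
    {"x": 0,"y": 0,"z": 0,"rx": 0,"ry": 0,"rz": 0,"jaw": 0},
    {"x": 0,"y": 0,"z": 0,"rx": 0,"ry": 0,"rz": 0,"jaw": 0},
    {"x": 0,"y": 0,"z": 0,"rx": 0,"ry": 0,"rz": 0,"jaw": 0},
  ],
)

```text
clock: 31.7
tool_pos: [0.4683, -0.36, 0.1186]
eef_rot: [-0.071, 0.997, -0.0, -0.002]
contact_force: [-2.4, 0.2, 6.6]
opening: 0.005
finger_force: 3.3
```

```bash
python3 -c "
from h import *
s=snapshot('side');st()
A=cv2.resize(s['img'][235:385,190:390,::-1],(800,600),interpolation=cv2.INTER_CUBIC)
cv2.imwrite('pics/m8.png',A)"
```

```text
t 31.75 p [ 0.4683 -0.36    0.1186] F [-2.9  0.4  6. ] op 0.004 ff 3.290096204727888
R [[-0.99, -0.142, -0.004], [-0.142, 0.99, -0.001], [0.004, -0.001, -1.0]] q [ 0.94  0.85 -0.66  1.74  0.71  0.8   1.64]
```

View pics/m8.png

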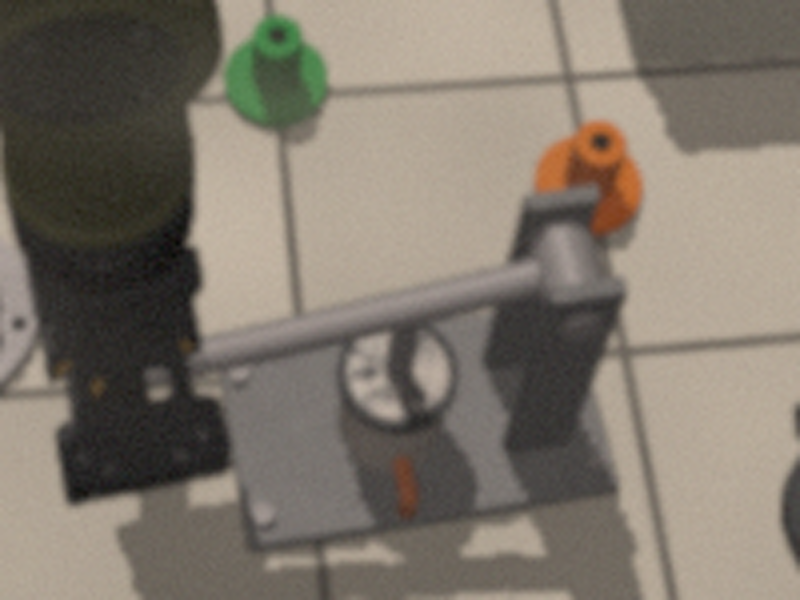

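```bash
python3 -c "
from h import *
s=snapshot('side')
px=np.array([np.cos(.09),np.sin(.09),0])
for piv in ([.682,-.340,.17],[.688,-.339,.17]):
  for th in (.5,.6,.65,.7):
    a=.35-th
    r=[np.array(piv)-px*d*np.cos(a)+[0,0,d*np.sin(a)] for d in(.04,.19)]
    print(th,np.round((proj(s,r)-[190,235])*4).tolist())
"
```

```text
0.5 [[483.0, 279.0], [172.0, 346.0]]
0.6 [[484.0, 282.0], [181.0, 361.0]]
0.65 [[484.0, 284.0], [187.0, 368.0]]
0.7 [[485.0, 286.0], [193.0, 374.0]]
0.5 [[495.0, 276.0], [185.0, 343.0]]
0.6 [[496.0, 280.0], [193.0, 358.0]]
0.65 [[496.0, 281.0], [199.0, 365.0]]
0.7 [[497.0, 283.0], [205.0, 372.0]]
```

Request:
send_rows(
  motion=[
    {"x": 0,"y": 0,"z": 0.4,"rx": 0,"ry": 0,"rz": 0,"jaw": 0},
    {"x": 0,"y": 0,"z": 0.4,"rx": 0,"ry": 0,"rz": 0,"jaw": 0},
    {"x": 0,"y": 0,"z": 0,"rx": 0,"ry": 0,"rz": 0,"jaw": 0},
    {"x": 0,"y": 0,"z": 0,"rx": 0,"ry": 0,"rz": 0,"jaw": 0},
    {"x": 0,"y": 0,"z": 0,"rx": 0,"ry": 0,"rz": 0,"jaw": 0},
  ],
)

```text
clock: 32.3
tool_pos: [0.4697, -0.3599, 0.111]
eef_rot: [-0.071, 0.997, -0.001, -0.001]
contact_force: [-0.6, 0.4, 7.9]
opening: 0.008
finger_force: 3.6
```

The rod's slope in the picture, (545,270) to (205,350), suggests about 0.55 rad, so it is not at the stop yet. Pressing on until the force climbs.

Request:
send_rows(
  motion=[
    {"x": 0,"y": 0,"z": 0.5,"rx": 0,"ry": 0,"rz": 0,"jaw": 0},
    {"x": 0,"y": 0,"z": 0.5,"rx": 0,"ry": 0,"rz": 0,"jaw": 0},
    {"x": 0,"y": 0,"z": 0,"rx": 0,"ry": 0,"rz": 0,"jaw": 0},
    {"x": 0,"y": 0,"z": 0,"rx": 0,"ry": 0,"rz": 0,"jaw": 0},
    {"x": 0,"y": 0,"z": 0,"rx": 0,"ry": 0,"rz": 0,"jaw": 0},
  ],
)

```text
clock: 32.8
tool_pos: [0.4716, -0.3597, 0.1016]
eef_rot: [-0.071, 0.997, -0.001, 0.001]
contact_force: [0.8, 0.7, 7.7]
opening: 0.004
finger_force: 4.1
```

Request:
send_rows(
  motion=[
    {"x": 0,"y": 0,"z": 0.4,"rx": 0,"ry": 0,"rz": 0,"jaw": 0},
    {"x": 0,"y": 0,"z": 0.4,"rx": 0,"ry": 0,"rz": 0,"jaw": 0},
    {"x": 0,"y": 0,"z": 0,"rx": 0,"ry": 0,"rz": 0,"jaw": 0},
    {"x": 0,"y": 0,"z": 0,"rx": 0,"ry": 0,"rz": 0,"jaw": 0},
    {"x": 0,"y": 0,"z": 0,"rx": 0,"ry": 0,"rz": 0,"jaw": 0},
  ],
)

```text
clock: 33.3
tool_pos: [0.4734, -0.3596, 0.0943]
eef_rot: [-0.072, 0.997, -0.001, 0.003]
contact_force: [4.0, 0.8, 10.4]
opening: 0.006
finger_force: 4.6
```

Run:
```python
from h import *
s=snapshot('side');st()
g=cv2.cvtColor(s['img'],cv2.COLOR_RGB2GRAY)
# rod centre per column between x(crop4)=220..460: brightest-edge rod; print vertical profile
for c in (250,275,300): print(c,(c-190)*4,[int(v) for v in g[300:335,c]])
```

```text
t 33.35 p [ 0.4735 -0.3596  0.0943] F [4.1 0.9 9.4] op 0.006 ff 4.630994265899062
R [[-0.99, -0.143, 0.006], [-0.143, 0.99, -0.002], [-0.006, -0.003, -1.0]] q [ 0.93  0.89 -0.64  1.76  0.74  0.75  1.61]
250 240 [182, 180, 181, 180, 177, 173, 177, 178, 174, 173, 176, 174, 173, 172, 177, 171, 172, 174, 172, 168, 148, 136, 136, 142, 132, 125, 112, 96, 88, 77, 81, 97, 110, 115, 116]
275 340 [167, 168, 167, 169, 168, 168, 168, 166, 163, 165, 161, 162, 155, 144, 134, 139, 142, 135, 126, 112, 99, 80, 75, 82, 87, 87, 92, 89, 87, 84, 84, 82, 83, 81, 84]
300 440 [168, 167, 166, 166, 164, 152, 138, 138, 141, 140, 133, 121, 106, 93, 82, 88, 102, 98, 92, 85, 96, 118, 133, 148, 155, 162, 164, 168, 166, 166, 157, 154, 145, 130, 108]
```

Request:
send_rows(
  motion=[
    {"x": 0,"y": 0,"z": 0.4,"rx": 0,"ry": 0,"rz": 0,"jaw": 0},
    {"x": 0,"y": 0,"z": 0.3,"rx": 0,"ry": 0,"rz": 0,"jaw": 0},
    {"x": 0,"y": 0,"z": 0,"rx": 0,"ry": 0,"rz": 0,"jaw": 0},
    {"x": 0,"y": 0,"z": 0,"rx": 0,"ry": 0,"rz": 0,"jaw": 0},
    {"x": 0,"y": 0,"z": 0,"rx": 0,"ry": 0,"rz": 0,"jaw": 0},
  ],
)

```text
clock: 33.85
tool_pos: [0.475, -0.3595, 0.0889]
eef_rot: [-0.072, 0.997, -0.002, 0.005]
contact_force: [2.8, 2.3, 17.7]
opening: 0.004
finger_force: 9.0
```

Run:
```python
from h import *
s=snapshot('side');st()
g=cv2.cvtColor(s['img'],cv2.COLOR_RGB2GRAY)
for c in (250,275,300): print(c,[int(v) for v in g[300:330,c]])
```

```text
t 33.9 p [ 0.475  -0.3595  0.0889] F [ 2.4  1.3 18.6] op 0.008 ff 8.961515184491873
R [[-0.99, -0.143, 0.009], [-0.143, 0.99, -0.003], [-0.009, -0.004, -1.0]] q [ 0.92  0.89 -0.63  1.76  0.75  0.74  1.61]
250 [180, 179, 178, 175, 177, 177, 179, 178, 174, 173, 173, 175, 173, 173, 172, 172, 173, 175, 173, 173, 168, 146, 139, 136, 137, 134, 124, 111, 94, 83]
275 [169, 167, 166, 169, 166, 166, 165, 165, 164, 166, 165, 166, 160, 148, 140, 134, 135, 140, 129, 119, 106, 92, 77, 80, 79, 87, 91, 86, 88, 83]
300 [169, 166, 166, 167, 169, 157, 145, 136, 139, 140, 135, 127, 112, 100, 85, 84, 93, 97, 90, 83, 95, 116, 132, 145, 156, 162, 166, 168, 166, 167]
```

The force jumped to 18 N, so the bottom stop is at TCP z ≈ 0.089. Repeating full strokes.

Request:
send_rows(
  motion=[
    {"x": 0,"y": 0,"z": -4,"rx": 0,"ry": 0,"rz": 0,"jaw": 0},
    {"x": 0,"y": 0,"z": -4,"rx": 0,"ry": 0,"rz": 0,"jaw": 0},
    {"x": 0,"y": 0,"z": -4,"rx": 0,"ry": 0,"rz": 0,"jaw": 0},
    {"x": 0,"y": 0,"z": -4,"rx": 0,"ry": 0,"rz": 0,"jaw": 0},
    {"x": 0,"y": 0,"z": -3.4,"rx": 0,"ry": 0,"rz": 0,"jaw": 0},
  ],
)

```text
clock: 34.4
tool_pos: [0.4695, -0.3594, 0.2814]
eef_rot: [-0.071, 0.997, -0.0, -0.0]
contact_force: [0.3, -0.3, -0.4]
opening: 0.004
finger_force: 0.0
```

Request:
send_rows(
  motion=[
    {"x": 0,"y": 0,"z": 0,"rx": 0,"ry": 0,"rz": 0,"jaw": 0},
    {"x": 0,"y": 0,"z": 0,"rx": 0,"ry": 0,"rz": 0,"jaw": 0},
    {"x": 0,"y": 0,"z": 0,"rx": 0,"ry": 0,"rz": 0,"jaw": 0},
    {"x": 0,"y": 0,"z": 0,"rx": 0,"ry": 0,"rz": 0,"jaw": 0},
    {"x": 0,"y": 0,"z": 0,"rx": 0,"ry": 0,"rz": 0,"jaw": 0},
  ],
)

```text
clock: 34.9
tool_pos: [0.4688, -0.3596, 0.2772]
eef_rot: [-0.071, 0.997, 0.0, -0.002]
contact_force: [0.9, -0.4, -0.5]
opening: 0.006
finger_force: 0.0
```

Run:
```python
from h import *
s=snapshot('side');st();plan([.468,-.358,.28],.142)
import pickle;b=pickle.load(open('s0.pkl','rb'))[1]
# lever rod unchanged vs start? compare columns where rod visible at start (rod at full-img (420,467)->raw(269,299))
for I in (b,s):
  g=cv2.cvtColor(I['img'],cv2.COLOR_RGB2GRAY); print([int(v) for v in g[285:312,285]])
t=snapshot('top')
cv2.imwrite('pics/m9.png',np.hstack([cv2.resize(s['img'][235:385,190:290,::-1],(400,600)),cv2.resize(t['img'][130:240,330:403,::-1],(400,600))]))
```

```text
t 34.95 p [ 0.469  -0.3597  0.2774] F [-0.4 -0.6  0.2] op 0.007 ff 0.0
R [[-0.99, -0.142, -0.004], [-0.142, 0.99, 0.0], [0.004, 0.001, -1.0]] q [ 1.01  0.67 -0.79  1.58  0.52  1.12  1.81]
turn rv tool [ 0.001 -0.004  0.   ] then cm [ 0.07  0.18 -0.26]
[148, 147, 150, 150, 148, 151, 149, 149, 148, 146, 133, 117, 109, 104, 100, 93, 90, 79, 74, 69, 88, 123, 136, 145, 140, 143, 141]
[178, 179, 179, 177, 178, 176, 178, 179, 182, 175, 161, 138, 130, 127, 119, 115, 104, 96, 82, 87, 113, 147, 169, 171, 173, 171, 171]
```

View pics/m9.png

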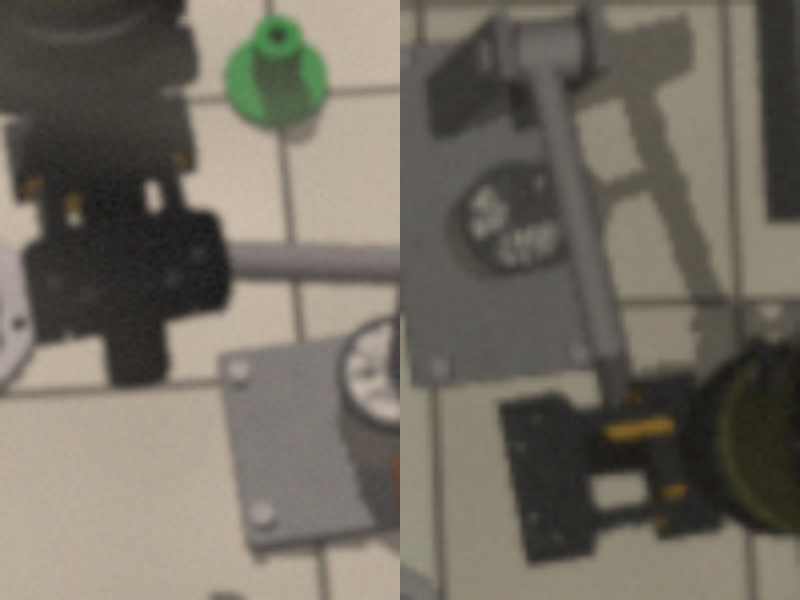

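The lever is fully up again: its edge rows match the start image. Next strokes, bottom and top both held.

Request:
send_rows(
  motion=[
    {"x": 0,"y": 0,"z": 4,"rx": 0,"ry": 0,"rz": 0,"jaw": 0},
    {"x": 0,"y": 0,"z": 4,"rx": 0,"ry": 0,"rz": 0,"jaw": 0},
    {"x": 0,"y": 0,"z": 4,"rx": 0,"ry": 0,"rz": 0,"jaw": 0},
    {"x": 0,"y": 0,"z": 4,"rx": 0,"ry": 0,"rz": 0,"jaw": 0},
    {"x": 0,"y": 0,"z": 2,"rx": 0,"ry": 0,"rz": 0,"jaw": 0},
  ],
)

```text
clock: 35.5
tool_pos: [0.4724, -0.36, 0.0973]
eef_rot: [-0.071, 0.997, -0.0, 0.002]
contact_force: [7.1, -0.5, 11.2]
opening: 0.01
finger_force: 5.3
```

Request:
send_rows(
  motion=[
    {"x": 0,"y": 0,"z": 0.8,"rx": 0,"ry": 0,"rz": 0,"jaw": 0},
    {"x": 0,"y": 0,"z": 0.4,"rx": 0,"ry": 0,"rz": 0,"jaw": 0},
    {"x": 0,"y": 0,"z": 0,"rx": 0,"ry": 0,"rz": 0,"jaw": 0},
    {"x": 0,"y": 0,"z": 0,"rx": 0,"ry": 0,"rz": 0,"jaw": 0},
    {"x": 0,"y": 0,"z": 0,"rx": 0,"ry": 0,"rz": 0,"jaw": 0},
  ],
)

```text
clock: 36.0
tool_pos: [0.4743, -0.3597, 0.0892]
eef_rot: [-0.072, 0.997, -0.001, 0.004]
contact_force: [3.2, 1.8, 12.7]
opening: 0.005
finger_force: 6.5
```

Request:
send_rows(
  motion=[
    {"x": 0,"y": 0,"z": -4,"rx": 0,"ry": 0,"rz": 0,"jaw": 0},
    {"x": 0,"y": 0,"z": -4,"rx": 0,"ry": 0,"rz": 0,"jaw": 0},
    {"x": 0,"y": 0,"z": -4,"rx": 0,"ry": 0,"rz": 0,"jaw": 0},
    {"x": 0,"y": 0,"z": -4,"rx": 0,"ry": 0,"rz": 0,"jaw": 0},
    {"x": 0,"y": 0,"z": -3.2,"rx": 0,"ry": 0,"rz": 0,"jaw": 0},
  ],
)

```text
clock: 36.5
tool_pos: [0.47, -0.3597, 0.2807]
eef_rot: [-0.071, 0.997, -0.001, -0.0]
contact_force: [0.5, -0.2, 0.4]
opening: 0.003
finger_force: 0.0
```

Request:
send_rows(
  motion=[
    {"x": 0,"y": 0,"z": 0,"rx": 0,"ry": 0,"rz": 0,"jaw": 0},
    {"x": 0,"y": 0,"z": 0,"rx": 0,"ry": 0,"rz": 0,"jaw": 0},
    {"x": 0,"y": 0,"z": 0,"rx": 0,"ry": 0,"rz": 0,"jaw": 0},
    {"x": 0,"y": 0,"z": 0,"rx": 0,"ry": 0,"rz": 0,"jaw": 0},
    {"x": 0,"y": 0,"z": 0,"rx": 0,"ry": 0,"rz": 0,"jaw": 0},
  ],
)

```text
clock: 37.0
tool_pos: [0.4689, -0.3596, 0.2771]
eef_rot: [-0.071, 0.997, 0.0, -0.002]
contact_force: [-0.3, 0.0, 0.4]
opening: 0.004
finger_force: 0.0
```

Request:
send_rows(
  motion=[
    {"x": 0,"y": 0,"z": 4,"rx": 0,"ry": 0,"rz": 0,"jaw": 0},
    {"x": 0,"y": 0,"z": 4,"rx": 0,"ry": 0,"rz": 0,"jaw": 0},
    {"x": 0,"y": 0,"z": 4,"rx": 0,"ry": 0,"rz": 0,"jaw": 0},
    {"x": 0,"y": 0,"z": 4,"rx": 0,"ry": 0,"rz": 0,"jaw": 0},
    {"x": 0,"y": 0,"z": 2,"rx": 0,"ry": 0,"rz": 0,"jaw": 0},
  ],
)

```text
clock: 37.5
tool_pos: [0.4723, -0.3598, 0.097]
eef_rot: [-0.071, 0.997, -0.0, 0.002]
contact_force: [6.4, -0.3, 10.9]
opening: 0.003
finger_force: 5.3
```

Request:
send_rows(
  motion=[
    {"x": 0,"y": 0,"z": 0.8,"rx": 0,"ry": 0,"rz": 0,"jaw": 0},
    {"x": 0,"y": 0,"z": 0.4,"rx": 0,"ry": 0,"rz": 0,"jaw": 0},
    {"x": 0,"y": 0,"z": 0,"rx": 0,"ry": 0,"rz": 0,"jaw": 0},
    {"x": 0,"y": 0,"z": 0,"rx": 0,"ry": 0,"rz": 0,"jaw": 0},
    {"x": 0,"y": 0,"z": 0,"rx": 0,"ry": 0,"rz": 0,"jaw": 0},
  ],
)

```text
clock: 38.0
tool_pos: [0.4741, -0.3596, 0.0891]
eef_rot: [-0.072, 0.997, -0.001, 0.004]
contact_force: [3.1, 1.9, 14.7]
opening: 0.006
finger_force: 7.3
```

Request:
send_rows(
  motion=[
    {"x": 0,"y": 0,"z": -4,"rx": 0,"ry": 0,"rz": 0,"jaw": 0},
    {"x": 0,"y": 0,"z": -4,"rx": 0,"ry": 0,"rz": 0,"jaw": 0},
    {"x": 0,"y": 0,"z": -4,"rx": 0,"ry": 0,"rz": 0,"jaw": 0},
    {"x": 0,"y": 0,"z": -4,"rx": 0,"ry": 0,"rz": 0,"jaw": 0},
    {"x": 0,"y": 0,"z": -3.2,"rx": 0,"ry": 0,"rz": 0,"jaw": 0},
  ],
)

```text
clock: 38.5
tool_pos: [0.4699, -0.3597, 0.2804]
eef_rot: [-0.071, 0.997, -0.001, -0.0]
contact_force: [-0.2, -0.4, 0.1]
opening: 0.004
finger_force: 0.0
```

Request:
send_rows(
  motion=[
    {"x": 0,"y": 0,"z": 0,"rx": 0,"ry": 0,"rz": 0,"jaw": 0},
    {"x": 0,"y": 0,"z": 0,"rx": 0,"ry": 0,"rz": 0,"jaw": 0},
    {"x": 0,"y": 0,"z": 0,"rx": 0,"ry": 0,"rz": 0,"jaw": 0},
    {"x": 0,"y": 0,"z": 0,"rx": 0,"ry": 0,"rz": 0,"jaw": 0},
    {"x": 0,"y": 0,"z": 0,"rx": 0,"ry": 0,"rz": 0,"jaw": 0},
  ],
)

```text
clock: 39.0
tool_pos: [0.4689, -0.3596, 0.2771]
eef_rot: [-0.071, 0.997, 0.0, -0.002]
contact_force: [0.3, 0.0, -0.4]
opening: 0.01
finger_force: 0.0
```

Request:
send_rows(
  motion=[
    {"x": 0,"y": 0,"z": 4,"rx": 0,"ry": 0,"rz": 0,"jaw": 0},
    {"x": 0,"y": 0,"z": 4,"rx": 0,"ry": 0,"rz": 0,"jaw": 0},
    {"x": 0,"y": 0,"z": 4,"rx": 0,"ry": 0,"rz": 0,"jaw": 0},
    {"x": 0,"y": 0,"z": 4,"rx": 0,"ry": 0,"rz": 0,"jaw": 0},
    {"x": 0,"y": 0,"z": 2,"rx": 0,"ry": 0,"rz": 0,"jaw": 0},
  ],
)

```text
clock: 39.5
tool_pos: [0.4722, -0.3599, 0.097]
eef_rot: [-0.071, 0.997, -0.0, 0.002]
contact_force: [6.4, -1.2, 10.4]
opening: 0.003
finger_force: 5.3
```

Request:
send_rows(
  motion=[
    {"x": 0,"y": 0,"z": 0.8,"rx": 0,"ry": 0,"rz": 0,"jaw": 0},
    {"x": 0,"y": 0,"z": 0.4,"rx": 0,"ry": 0,"rz": 0,"jaw": 0},
    {"x": 0,"y": 0,"z": 0,"rx": 0,"ry": 0,"rz": 0,"jaw": 0},
    {"x": 0,"y": 0,"z": 0,"rx": 0,"ry": 0,"rz": 0,"jaw": 0},
    {"x": 0,"y": 0,"z": 0,"rx": 0,"ry": 0,"rz": 0,"jaw": 0},
  ],
)

```text
clock: 40.0
tool_pos: [0.4741, -0.3596, 0.0891]
eef_rot: [-0.072, 0.997, -0.001, 0.004]
contact_force: [2.8, 1.4, 14.3]
opening: 0.006
finger_force: 7.2
```

Request:
send_rows(
  motion=[
    {"x": 0,"y": 0,"z": -4,"rx": 0,"ry": 0,"rz": 0,"jaw": 0},
    {"x": 0,"y": 0,"z": -4,"rx": 0,"ry": 0,"rz": 0,"jaw": 0},
    {"x": 0,"y": 0,"z": -4,"rx": 0,"ry": 0,"rz": 0,"jaw": 0},
    {"x": 0,"y": 0,"z": -4,"rx": 0,"ry": 0,"rz": 0,"jaw": 0},
    {"x": 0,"y": 0,"z": -3.2,"rx": 0,"ry": 0,"rz": 0,"jaw": 0},
  ],
)

```text
clock: 40.5
tool_pos: [0.4699, -0.3597, 0.2804]
eef_rot: [-0.071, 0.997, -0.001, -0.0]
contact_force: [0.1, -0.9, -0.6]
opening: 0.01
finger_force: 0.0
```

Request:
send_rows(
  motion=[
    {"x": 0,"y": 0,"z": 0,"rx": 0,"ry": 0,"rz": 0,"jaw": 0},
    {"x": 0,"y": 0,"z": 0,"rx": 0,"ry": 0,"rz": 0,"jaw": 0},
    {"x": 0,"y": 0,"z": 0,"rx": 0,"ry": 0,"rz": 0,"jaw": 0},
    {"x": 0,"y": 0,"z": 0,"rx": 0,"ry": 0,"rz": 0,"jaw": 0},
    {"x": 0,"y": 0,"z": 0,"rx": 0,"ry": 0,"rz": 0,"jaw": 0},
  ],
)

```text
clock: 41.0
tool_pos: [0.4688, -0.3596, 0.2771]
eef_rot: [-0.071, 0.997, 0.0, -0.002]
contact_force: [0.1, 0.3, -1.3]
opening: 0.007
finger_force: 0.0
```

One more stroke as margin, then to the tab.

Request:
send_rows(
  motion=[
    {"x": 0,"y": 0,"z": 4,"rx": 0,"ry": 0,"rz": 0,"jaw": 0},
    {"x": 0,"y": 0,"z": 4,"rx": 0,"ry": 0,"rz": 0,"jaw": 0},
    {"x": 0,"y": 0,"z": 4,"rx": 0,"ry": 0,"rz": 0,"jaw": 0},
    {"x": 0,"y": 0,"z": 4,"rx": 0,"ry": 0,"rz": 0,"jaw": 0},
    {"x": 0,"y": 0,"z": 2,"rx": 0,"ry": 0,"rz": 0,"jaw": 0},
  ],
)

```text
clock: 41.5
tool_pos: [0.4722, -0.3599, 0.097]
eef_rot: [-0.071, 0.997, -0.0, 0.002]
contact_force: [7.5, -0.5, 11.3]
opening: 0.01
finger_force: 5.3
```

Request:
send_rows(
  motion=[
    {"x": 0,"y": 0,"z": 0.8,"rx": 0,"ry": 0,"rz": 0,"jaw": 0},
    {"x": 0,"y": 0,"z": 0.5,"rx": 0,"ry": 0,"rz": 0,"jaw": 0},
    {"x": 0,"y": 0,"z": 0,"rx": 0,"ry": 0,"rz": 0,"jaw": 0},
    {"x": 0,"y": 0,"z": 0,"rx": 0,"ry": 0,"rz": 0,"jaw": 0},
    {"x": 0,"y": 0,"z": 0,"rx": 0,"ry": 0,"rz": 0,"jaw": 0},
  ],
)

```text
clock: 42.0
tool_pos: [0.4742, -0.3596, 0.0888]
eef_rot: [-0.072, 0.997, -0.002, 0.004]
contact_force: [1.9, 3.0, 19.6]
opening: 0.006
finger_force: 9.8
```

Request:
send_rows(
  motion=[
    {"x": 0,"y": 0,"z": -4.5,"rx": 0,"ry": 0,"rz": 0,"jaw": 0},
    {"x": 0,"y": 0,"z": -4.5,"rx": 0,"ry": 0,"rz": 0,"jaw": 0},
    {"x": 0,"y": 0,"z": -4.5,"rx": 0,"ry": 0,"rz": 0,"jaw": 0},
    {"x": 0,"y": 0,"z": -4.5,"rx": 0,"ry": 0,"rz": 0,"jaw": 0},
    {"x": 0,"y": 0,"z": -3,"rx": 0,"ry": 0,"rz": 0,"jaw": 0},
  ],
)

```text
clock: 42.5
tool_pos: [0.4704, -0.3598, 0.2983]
eef_rot: [-0.071, 0.997, -0.001, 0.0]
contact_force: [1.0, 0.1, -0.5]
opening: 0.004
finger_force: 0.0
```

```bash
python3 -c "
from h import *
st();plan([.5955,.0787,.30],.142)"
```

```text
t 42.5 p [ 0.4704 -0.3598  0.2983] F [ 1.   0.1 -0.5] op 0.004 ff 0.0
R [[-0.99, -0.142, 0.001], [-0.142, 0.99, -0.002], [-0.001, -0.002, -1.0]] q [ 1.02  0.65 -0.8   1.55  0.5   1.16  1.82]
turn rv tool [-0.002  0.001  0.001] then cm [-18.59  41.64  -0.17]
```

Request:
send_rows(
  motion=[
    {"x": -1.85,"y": 4.1,"z": 0,"rx": 0,"ry": 0,"rz": 0,"jaw": 5},
    {"x": -1.85,"y": 4.1,"z": 0,"rx": 0,"ry": 0,"rz": 0,"jaw": 5},
    {"x": -1.85,"y": 4.1,"z": 0,"rx": 0,"ry": 0,"rz": 0,"jaw": 5},
    {"x": -1.85,"y": 4.1,"z": 0,"rx": 0,"ry": 0,"rz": 0,"jaw": 5},
    {"x": -1.85,"y": 4.1,"z": 0,"rx": 0,"ry": 0,"rz": 0,"jaw": 5},
  ],
  grip_force=30,
)

```text
clock: 43.0
tool_pos: [0.532, -0.1422, 0.2946]
eef_rot: [-0.071, 0.997, -0.0, -0.001]
contact_force: [1.2, -0.0, 0.7]
opening: 0.435
finger_force: 0.0
```

Request:
send_rows(
  motion=[
    {"x": -1.85,"y": 4.1,"z": 0,"rx": 0,"ry": 0,"rz": 0,"jaw": 5},
    {"x": -1.85,"y": 4.1,"z": 0,"rx": 0,"ry": 0,"rz": 0,"jaw": 5},
    {"x": -1.85,"y": 4.1,"z": 0,"rx": 0,"ry": 0,"rz": 0,"jaw": 5},
    {"x": -1.85,"y": 4.1,"z": 0,"rx": 0,"ry": 0,"rz": 0,"jaw": 5},
    {"x": -1.85,"y": 4.1,"z": 0,"rx": 0,"ry": 0,"rz": 0,"jaw": 5},
  ],
)

```text
clock: 43.5
tool_pos: [0.5945, 0.0739, 0.2941]
eef_rot: [-0.071, 0.997, -0.0, -0.002]
contact_force: [-0.2, -0.5, -0.5]
opening: 0.564
finger_force: 0.0
```

Request:
send_rows(
  motion=[
    {"x": 0,"y": 0,"z": 4,"rx": 0,"ry": 0,"rz": 0,"jaw": 5},
    {"x": 0,"y": 0,"z": 4,"rx": 0,"ry": 0,"rz": 0,"jaw": 5},
    {"x": 0,"y": 0,"z": 0,"rx": 0,"ry": 0,"rz": 0,"jaw": 5},
    {"x": 0,"y": 0,"z": 0,"rx": 0,"ry": 0,"rz": 0,"jaw": 5},
    {"x": 0,"y": 0,"z": 0,"rx": 0,"ry": 0,"rz": 0,"jaw": 5},
  ],
)

```text
clock: 44.0
tool_pos: [0.5955, 0.0726, 0.2167]
eef_rot: [-0.071, 0.997, 0.0, 0.0]
contact_force: [-0.5, -0.5, 0.8]
opening: 0.567
finger_force: 0.0
```

```bash
python3 -c "
from h import *
st();plan([.5955,.0787,.157],.142)"
```

```text
t 44.0 p [0.5955 0.0726 0.2167] F [-0.5 -0.5  0.8] op 0.567 ff 0.0
R [[-0.99, -0.141, 0.001], [-0.141, 0.99, 0.0], [-0.001, 0.0, -1.0]] q [ 0.2   0.74 -0.72  1.63  0.56  0.99  1.  ]
turn rv tool [ 0.     0.001 -0.   ] then cm [-0.09  0.61  5.97]
```

Request:
send_rows(
  motion=[
    {"x": -0.1,"y": 0.6,"z": 0,"rx": 0,"ry": 0,"rz": 0,"jaw": 5},
    {"x": 0,"y": 0,"z": 2,"rx": 0,"ry": 0,"rz": 0,"jaw": 5},
    {"x": 0,"y": 0,"z": 2,"rx": 0,"ry": 0,"rz": 0,"jaw": 5},
    {"x": 0,"y": 0,"z": 1.9,"rx": 0,"ry": 0,"rz": 0,"jaw": 5},
    {"x": 0,"y": 0,"z": 0,"rx": 0,"ry": 0,"rz": 0,"jaw": 5},
  ],
)

```text
clock: 44.5
tool_pos: [0.5935, 0.078, 0.1549]
eef_rot: [-0.071, 0.997, -0.001, -0.002]
contact_force: [-0.2, -0.5, -0.0]
opening: 0.564
finger_force: 0.0
```

Request:
send_rows(
  motion=[
    {"x": 0,"y": 0,"z": 0,"rx": 0,"ry": 0,"rz": 0,"jaw": 3},
    {"x": 0,"y": 0,"z": 0,"rx": 0,"ry": 0,"rz": 0,"jaw": 1},
    {"x": 0,"y": 0,"z": 0,"rx": 0,"ry": 0,"rz": 0,"jaw": 0.5},
    {"x": 0,"y": 0,"z": 0,"rx": 0,"ry": 0,"rz": 0,"jaw": 0.5},
    {"x": 0,"y": 0,"z": 0,"rx": 0,"ry": 0,"rz": 0,"jaw": 0.5},
  ],
)

```text
clock: 45.0
tool_pos: [0.5945, 0.0784, 0.1562]
eef_rot: [-0.071, 0.997, -0.0, -0.001]
contact_force: [-0.6, 5.3, 1.2]
opening: 0.14
finger_force: 2.9
```

```bash
python3 -c "
from h import *
st()"
```

```text
t 45.0 p [0.5945 0.0784 0.1562] F [-0.6  5.3  1.2] op 0.14 ff 2.850111946463585
R [[-0.99, -0.142, -0.001], [-0.142, 0.99, -0.0], [0.001, -0.0, -1.0]] q [ 0.16  0.81 -0.67  1.69  0.63  0.87  0.93]
```

Request:
send_rows(
  motion=[
    {"x": 0,"y": 0,"z": 0,"rx": 0,"ry": 0,"rz": 0,"jaw": 0.5},
    {"x": 0,"y": -0.5,"z": 0,"rx": 0,"ry": 0,"rz": 0,"jaw": 0.5},
    {"x": 0,"y": -1.5,"z": 0,"rx": 0,"ry": 0,"rz": 0,"jaw": 0.5},
    {"x": 0,"y": -1.5,"z": 0,"rx": 0,"ry": 0,"rz": 0,"jaw": 0.5},
    {"x": 0,"y": -1.5,"z": 0,"rx": 0,"ry": 0,"rz": 0,"jaw": 0.5},
  ],
)

```text
clock: 45.5
tool_pos: [0.6017, 0.031, 0.1562]
eef_rot: [-0.072, 0.997, 0.002, -0.0]
contact_force: [-0.6, 6.9, -0.2]
opening: 0.127
finger_force: 30.0
```

Request:
send_rows(
  motion=[
    {"x": 0,"y": -1.5,"z": 0,"rx": 0,"ry": 0,"rz": 0,"jaw": 0.5},
    {"x": 0,"y": -1.5,"z": 0,"rx": 0,"ry": 0,"rz": 0,"jaw": 0.5},
    {"x": 0,"y": -1.5,"z": 0,"rx": 0,"ry": 0,"rz": 0,"jaw": 0.5},
    {"x": 0,"y": -1.5,"z": 0,"rx": 0,"ry": 0,"rz": 0,"jaw": 0.5},
    {"x": 0,"y": -1.5,"z": 0,"rx": 0,"ry": 0,"rz": 0,"jaw": 0.5},
  ],
)

```text
clock: 46.0
tool_pos: [0.6129, -0.0434, 0.1562]
eef_rot: [-0.072, 0.997, 0.002, 0.0]
contact_force: [1.1, 6.2, 0.0]
opening: 0.131
finger_force: 30.0
```

Request:
send_rows(
  motion=[
    {"x": 0,"y": -1.5,"z": 0,"rx": 0,"ry": 0,"rz": 0,"jaw": 0.5},
    {"x": 0,"y": -1.5,"z": 0,"rx": 0,"ry": 0,"rz": 0,"jaw": 0.5},
    {"x": 0,"y": -1.5,"z": 0,"rx": 0,"ry": 0,"rz": 0,"jaw": 0.5},
    {"x": 0,"y": 0,"z": 0,"rx": 0,"ry": 0,"rz": 0,"jaw": 0.5},
    {"x": 0,"y": 0,"z": 0,"rx": 0,"ry": 0,"rz": 0,"jaw": 0.5},
  ],
)

```text
clock: 46.5
tool_pos: [0.6201, -0.0915, 0.1562]
eef_rot: [-0.07, 0.998, -0.001, 0.001]
contact_force: [4.7, -1.3, -0.1]
opening: 0.131
finger_force: 30.0
```

Request:
send_rows(
  motion=[
    {"x": 0,"y": -0.4,"z": 0,"rx": 0,"ry": 0,"rz": 0,"jaw": 0.5},
    {"x": 0,"y": -0.4,"z": 0,"rx": 0,"ry": 0,"rz": 0,"jaw": 0.5},
    {"x": 0,"y": 0,"z": 0,"rx": 0,"ry": 0,"rz": 0,"jaw": 0.5},
    {"x": 0,"y": 0,"z": 0,"rx": 0,"ry": 0,"rz": 0,"jaw": 0.5},
    {"x": 0,"y": 0,"z": 0,"rx": 0,"ry": 0,"rz": 0,"jaw": 0.5},
  ],
)

```text
clock: 47.0
tool_pos: [0.6205, -0.0944, 0.1562]
eef_rot: [-0.072, 0.997, 0.002, 0.0]
contact_force: [3.3, 3.5, 0.3]
opening: 0.129
finger_force: 30.0
```

Run:
```python
from h import *
st(); t=snapshot('top'); s=snapshot('side')
np.save('top_open.npy',t['img'])
# coarse look inside chamber, top view: sampled on hopper grid at tray floor height, as grey levels
g=cv2.GaussianBlur(cv2.cvtColor(t['img'],cv2.COLOR_RGB2GRAY),(3,3),0)
for x in np.arange(.10,-.101,-.0125):
    print(' '.join('%3d'%g[int(round(v)),int(round(u))] for u,v in [proj(t,hop(x,y,.03))[0] for y in np.arange(.11,-.111,-.0125)]))
```

```text
t 47.0 p [ 0.6205 -0.0944  0.1562] F [3.3 3.5 0.3] op 0.129 ff 29.997145235538483
R [[-0.99, -0.144, 0.0], [-0.144, 0.99, 0.004], [-0.001, 0.003, -1.0]] q [ 0.45  0.85 -0.7   1.6   0.64  0.93  1.24]
 37  34  51  53  57  57  55  59  57  54  61  60  56  63 134  80  88  89
 40  38  62  88  95 101 102  95  66  66  78 103  99 104 125  81  87  87
 48  58  64  97 103 102 103 101  66  66  76  57  94  89 138  78  86  88
 42  61  65 102 103 103 102 100  62  71  79  55  59  71 134  82  88  88
 38  62  65 103 104 103 102  82  93 127  73  56  56  77 116  73  85  87
 45  60  64 101 103 103 104  93  74 112 105  54  55  69 139  76  85  86
 38  62  63 102 103 104  83  53  54  65  94  57  60  69 131  79  85  85
 52  59  63  94  96  95  72  53  52  63  65 100 102  97 141  73  84  86
 43  61  64 106 126 112  72  53  53  61  67 102 104 103 134  77  85  85
 53  56  63 104 100  95  73  53  54  62  74  92 100  99 125  80  85  86
 48  59  65  99 105 103 102  59  54  65  91  54  57  68 138  72  85  86
 39  62  65 103 106 104 105  90  65 112  83  55  53  67 133  79  86  86
 52  59  63  96 106 105 105  96  80 131 113  54  54  66 144  69  86  86
 44  61  65 105 106 105 105 103  65  69 108  53  55  70 137  75  87  86
134 126 111 143 147 139 146 143 126 136 139 126 139 133 134  73  83  82
 47  53  61  65  69  72  66  67  70  71  71  69  69  68  67  67  39  64
 36  31  65  70  82  86 102 101  99  94 102  98 103  98 100  87  50  67
```

The gate is at its open stop. Pushing it shut; afterwards a uniform chamber floor in the top view will show whether everything dropped.

Request:
send_rows(
  motion=[
    {"x": 0,"y": 1,"z": 0,"rx": 0,"ry": 0,"rz": 0,"jaw": 0.5},
    {"x": 0,"y": 1.5,"z": 0,"rx": 0,"ry": 0,"rz": 0,"jaw": 0.5},
    {"x": 0,"y": 1.5,"z": 0,"rx": 0,"ry": 0,"rz": 0,"jaw": 0.5},
    {"x": 0,"y": 1.5,"z": 0,"rx": 0,"ry": 0,"rz": 0,"jaw": 0.5},
    {"x": 0,"y": 1.5,"z": 0,"rx": 0,"ry": 0,"rz": 0,"jaw": 0.5},
  ],
)

```text
clock: 47.6
tool_pos: [0.6106, -0.0291, 0.1562]
eef_rot: [-0.071, 0.997, -0.001, 0.0]
contact_force: [5.4, -2.4, 0.9]
opening: 0.13
finger_force: 30.0
```

Request:
send_rows(
  motion=[
    {"x": 0,"y": 1.5,"z": 0,"rx": 0,"ry": 0,"rz": 0,"jaw": 0.5},
    {"x": 0,"y": 1.5,"z": 0,"rx": 0,"ry": 0,"rz": 0,"jaw": 0.5},
    {"x": 0,"y": 1.5,"z": 0,"rx": 0,"ry": 0,"rz": 0,"jaw": 0.5},
    {"x": 0,"y": 1.5,"z": 0,"rx": 0,"ry": 0,"rz": 0,"jaw": 0.5},
    {"x": 0,"y": 1.5,"z": 0,"rx": 0,"ry": 0,"rz": 0,"jaw": 0.5},
  ],
)

```text
clock: 48.1
tool_pos: [0.5993, 0.0464, 0.1562]
eef_rot: [-0.071, 0.997, -0.001, -0.001]
contact_force: [5.1, -1.0, 4.8]
opening: 0.13
finger_force: 30.0
```

Request:
send_rows(
  motion=[
    {"x": 0,"y": 1.5,"z": 0,"rx": 0,"ry": 0,"rz": 0,"jaw": 0.5},
    {"x": 0,"y": 1.2,"z": 0,"rx": 0,"ry": 0,"rz": 0,"jaw": 0.5},
    {"x": 0,"y": 0.6,"z": 0,"rx": 0,"ry": 0,"rz": 0,"jaw": 0.5},
    {"x": 0,"y": 0.3,"z": 0,"rx": 0,"ry": 0,"rz": 0,"jaw": 0.5},
    {"x": 0,"y": 0.3,"z": 0,"rx": 0,"ry": 0,"rz": 0,"jaw": 0.5},
  ],
)

```text
clock: 48.6
tool_pos: [0.5943, 0.0785, 0.1561]
eef_rot: [-0.069, 0.998, -0.005, -0.001]
contact_force: [6.5, -13.6, 12.1]
opening: 0.132
finger_force: 30.1
```

Shut against the stop without obstruction. Release, lift and check.

Request:
send_rows(
  motion=[
    {"x": 0,"y": -0.3,"z": 0,"rx": 0,"ry": 0,"rz": 0,"jaw": 3},
    {"x": 0,"y": -0.2,"z": 0,"rx": 0,"ry": 0,"rz": 0,"jaw": 5},
    {"x": 0,"y": 0,"z": 0,"rx": 0,"ry": 0,"rz": 0,"jaw": 5},
    {"x": 0,"y": 0,"z": 0,"rx": 0,"ry": 0,"rz": 0,"jaw": 5},
    {"x": 0,"y": 0,"z": -2,"rx": 0,"ry": 0,"rz": 0,"jaw": 5},
  ],
)

```text
clock: 49.1
tool_pos: [0.5916, 0.0789, 0.1733]
eef_rot: [-0.072, 0.997, -0.001, -0.004]
contact_force: [0.1, -0.4, -0.2]
opening: 0.552
finger_force: 0.0
```

Request:
send_rows(
  motion=[
    {"x": 0,"y": 0,"z": -4,"rx": 0,"ry": 0,"rz": 0,"jaw": 5},
    {"x": 0,"y": 0,"z": -4,"rx": 0,"ry": 0,"rz": 0,"jaw": 5},
    {"x": 0,"y": -4,"z": -3,"rx": 0,"ry": 0,"rz": 0,"jaw": 5},
    {"x": 0,"y": -4,"z": 0,"rx": 0,"ry": 0,"rz": 0,"jaw": 5},
    {"x": 0,"y": -4,"z": 0,"rx": 0,"ry": 0,"rz": 0,"jaw": 5},
  ],
)

```text
clock: 49.6
tool_pos: [0.6116, -0.0399, 0.2868]
eef_rot: [-0.072, 0.997, -0.0, -0.0]
contact_force: [-0.1, 0.2, -0.3]
opening: 0.563
finger_force: 0.0
```

Request:
send_rows(
  motion=[
    {"x": 0,"y": -4,"z": 0,"rx": 0,"ry": 0,"rz": 0,"jaw": 5},
    {"x": 0,"y": -4,"z": 0,"rx": 0,"ry": 0,"rz": 0,"jaw": 5},
    {"x": 0,"y": 0,"z": 0,"rx": 0,"ry": 0,"rz": 0,"jaw": 5},
    {"x": 0,"y": 0,"z": 0,"rx": 0,"ry": 0,"rz": 0,"jaw": 5},
    {"x": 0,"y": 0,"z": 0,"rx": 0,"ry": 0,"rz": 0,"jaw": 5},
  ],
)

```text
clock: 50.1
tool_pos: [0.6225, -0.1163, 0.2858]
eef_rot: [-0.073, 0.997, 0.001, -0.001]
contact_force: [-0.1, 0.5, 0.7]
opening: 0.568
finger_force: 0.0
```

Run:
```python
from h import *
import pickle
st(); t=snapshot('top'); s=snapshot('side'); a,b=pickle.load(open('s0.pkl','rb'))
g=cv2.GaussianBlur(cv2.cvtColor(t['img'],cv2.COLOR_RGB2GRAY),(3,3),0)
print('chamber floor')
for x in np.arange(.075,-.08,-.025):
    print(' '.join('%3d'%g[int(round(v)),int(round(u))] for u,v in [proj(t,hop(x,y,.131))[0] for y in np.arange(.075,-.08,-.025)]))
# tab: dark pixels along hopper y in side view at z=.165
gs=cv2.cvtColor(s['img'],cv2.COLOR_RGB2GRAY)
k=[(round(y,3),int(gs[int(round(v)),int(round(u))])) for y in np.arange(-.10,-.23,-.01) for u,v in [proj(s,hop(0,y,.165))[0]]]
print('tab',k)
# lever rod vs start; grey discs left at the old yoke places; colours moved?
for c in (285,300): print([int(v) for v in cv2.cvtColor(b['img'],cv2.COLOR_RGB2GRAY)[288:310,c]],[int(v) for v in gs[288:310,c]])
def cen(I,lo,hi,box):
    h=cv2.cvtColor(I,cv2.COLOR_RGB2HSV); m=cv2.inRange(h,lo,hi); m2=np.zeros_like(m); x0,y0,x1,y1=box; m2[y0:y1,x0:x1]=m[y0:y1,x0:x1]
    M=cv2.moments(m2,True); return M['m00'],round(M['m10']/max(M['m00'],1),1),round(M['m01']/max(M['m00'],1),1)
for n,lo,hi,bx in(('ferrite',(65,90,40),(90,255,255),(175,220,220,265)),('copper',(0,80,60),(18,255,255),(255,205,295,245))):
    print(n,cen(a['img'],lo,hi,bx),cen(t['img'],lo,hi,bx))
for P in([.675,-.102,.053],[.439,.010,.053],[.351,.251,.053],):
    u,v=np.round(proj(t,P)[0]).astype(int); print('site std',g[v-5:v+6,u-5:u+6].std().round(1))
```

```text
t 50.1 p [ 0.6225 -0.1163  0.2858] F [-0.1  0.5  0.7] op 0.568 ff 0.0
R [[-0.989, -0.145, -0.003], [-0.145, 0.989, 0.001], [0.003, 0.001, -1.0]] q [ 0.5   0.72 -0.77  1.43  0.51  1.2   1.39]
chamber floor
 82 134 136 133 132 131 147
 82 135 136 135 132 131 145
 82 134 134 132 130 128 149
 81 134 135 134 134 132 147
 82 135 136 137 136 135 144
 82 136 138 138 137 137 149
 83 137 139 136 139 136 149
tab [(np.float64(-0.1), 66), (np.float64(-0.11), 68), (np.float64(-0.12), 70), (np.float64(-0.13), 25), (np.float64(-0.14), 17), (np.float64(-0.15), 23), (np.float64(-0.16), 24), (np.float64(-0.17), 13), (np.float64(-0.18), 44), (np.float64(-0.19), 59), (np.float64(-0.2), 62), (np.float64(-0.21), 58), (np.float64(-0.22), 42)]
[150, 148, 151, 149, 149, 148, 146, 133, 117, 109, 104, 100, 93, 90, 79, 74, 69, 88, 123, 136, 145, 140] [151, 152, 149, 154, 150, 150, 147, 137, 119, 104, 93, 79, 74, 70, 70, 67, 71, 95, 124, 144, 144, 148]
[146, 145, 146, 143, 148, 148, 145, 139, 123, 110, 105, 103, 96, 90, 84, 76, 74, 90, 116, 136, 143, 143] [147, 147, 150, 147, 145, 135, 115, 95, 81, 66, 65, 67, 72, 67, 69, 70, 64, 84, 110, 122, 129, 126]
ferrite (480.0, 196.4, 243.7) (478.0, 196.4, 243.9)
copper (283.0, 273.8, 226.4) (281.0, 273.9, 226.4)
site std 10.2
site std 0.5
site std 0.7
```

```bash
python3 -c "
from plant import *
print(finish_job())"
```

```text
the job is handed in; nothing more can be done
None
```

I handed the job in at about 50 s. All three yokes went into the chamber, and I pumped five full strokes plus one short first one. I then pulled the gate to its open stop and pushed it shut again. In the last camera check the chamber was empty, the lever was up and the copper and ferrite rings had not moved; I didn't re-measure the horn flange or see the yokes at rest in the tray, and the hand-in returned no verdict.

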